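Present a moulded cap to the height sensor and hold it at the third stop

ROBOT

A 7-joint arm with a two-finger parallel gripper is mounted at the origin on a cart in front of the work surface, level with it; the furniture and walls round the work are solid. World frame = base frame: x ahead of the robot, y to its left, z up, the work surface at z = 0. Lengths are in m, angles in rad, forces in N, time in s.
With the tool pointing down it reaches from about 0.4 to 0.85 m from the base axis. Payload 4.5 kg.
Tool frame: the origin (TCP) lies at the very end of the fingers, on their centre line; the grasp point (between the pads) lies 19 mm behind it; z points along the fingers, y is the line along which they close (so a half turn about z gives the same grasp; the last joint's range is limited). The gripper opens to 88 mm and grips with 3 to 60 N. Pads are 18 mm wide; open, the fingers measure 123 mm over their backs; the gripper's body (75 mm by 187 mm) begins 45 mm behind the grasp point.
Start: joints at [1.142, 0.689, -0.195, 1.565, 0.157, 0.902, -0.215], TCP at [0.279, -0.559, 0.239] pointing down, gripper open.
Joint ranges: [-3.01, 3.01], [-0.46, 2.08], [-1.47, 1.51], [0.13, 2.56], [-1, 4.14], [0.04, 2.09], [-2.66, 2.66]. Speed limits (rad/s): [2.57, 2.57, 3.14, 3.14, 3.14, 3.14, 3.14].

INTERFACE

Orientations are given as a unit quaternion [x, y, z, w].
In Python, from plant import r gives the robot as it stands. The module is installed in compiled form; this text tells all that it offers.
- The arm moves only by the tool step_arm, never from a script. Its argument "increments" is a list of rows, each a list of 2 entries, a list of its own where there are three numbers: the shift along the world's x, y, z in cm, then the turn, a rotation vector about the world's x, y, z in degrees. A call has exactly 10 rows; each row shifts and turns the commanded pose from where the row before left it; what a row does not reach is not made up. A row lasts 1/10 s, in which the tool goes at most 50 mm and 8.59 degrees, less where a joint would pass 70% of its speed; a pose out of reach is approached as far as the arm can. A call is refused whole if a number of a shift passes 5 or a number of a turn 8.59, either way. A call with a gripper value outside its range is refused whole. "fingers" is the opening, from 0 (shut) to 1 (fully open), set as the call begins (left out, the last holds). The fingers move at their own pace and stop on an object; "grip_force" is the grip in N (left out, the last holds). Time passes only in rows, so rows that do not move let the fingers close, or fill a call up. It gives the time, the measured TCP pose, the force, the opening and the grip force at its end, in the units of the state.
- r.get_state(): the state, without advancing time (a new reading comes with each control period).
- r.snapshot(name): name is "side" or "top"; returns (picture, depth): 384x512x3 uint8, red, green, blue; 384x512 float32, m along the optical axis (not along the pixel's ray), 0 where there is no reading.
- r.calibration(name): a dict with "fov_y" (degrees; the focal length in pixels is half the picture's height over the tangent of half this angle, whatever the lens; pixels are square), "cx", "cy" (the principal point, pixels), "R" (3x3) and "t" (3): a world point X has camera coordinates R X + t. Camera axes: x right, y down, z forward; pixel columns grow to the right and rows downward; lengths in m; the calibration is good to about 2 mm. A picture is of the moment at which its call begins. calibration takes no time and is no camera call.
- r.finish_job(): hands the job in; it is judged then, once.
The state is a dict: "clock": time; "q": joint angles; "qd": joint speeds; "joint_torque": joint torques, N m; "tool_pos": TCP position; "eef_rot": TCP orientation; "contact_force": force on the tool from outside, world axes, zero at the start; "moment": the same for the moment, N m; "opening": opening from 0.0 (shut) to 1.0 (fully open); "finger_force": force on a finger pad.
Only numpy, scipy, OpenCV 4.12 (cv2) and the standard library are available. Lean on these libraries where they do the work, as an engineer would, in place of code of your own. Each camera call takes 0.05 s, during which the arm holds its last target. There are 200 camera calls.

TASK

The moulded cap on the bench lies mouth-up: turn it over and load it mouth-down in the nest at the end of the gauge fixture's swing arm, down between the four dowels, while the arm is at its load position. Then take the wing knob and turn it clockwise, counting the clicks, to the third stop, which brings the cap under the sensor head; do not run on past it to the fourth, and leave the other things on the bench where they lie. The arm springs back when it is let go, so finish while you are still gripping the knob and holding it at the third stop for the reading.

Things in the scene. Friction and masses are not known exactly. Their poses are not given: they have to be found in the camera images.
- cap: Off-white moulded cap, a small bowl with a steel ring in its mouth: rim 50 mm across, 21 mm high, 43 mm across 7 mm above its closed base; solid to the touch, so grip across its outside; 17-30 g. Origin: middle of the closed base's outside; +z from base to mouth (down once turned over). Let go on its rim's edge it falls mouth-down if turned 115 degrees or more, else back.
- nest (a point): Middle of the top of the nest pad (black, 43 mm across), at the end of the swing arm, 100 mm from the pivot, 44 mm above the bench. The rim rests on it: the cap's origin ends 21 mm above. Four 8 mm dowels, 9 mm taller than the pad, leave a 53.6 mm circle, at 45 degrees to the arm; along and across the arm there is room for fingers, to 7 mm below the pad's top. y: out along the arm; z up.
- knob_grip (a point): Middle of the wing knob, on the pivot axis, 97 mm above the bench; turns with the arm. The wing is a black bar 46 mm long, 14 mm thick, 22 mm high (86 to 108 mm above the bench) on a steel spindle; grip it from above across its thickness. y: along the wing, the same way as the arm; x: across its thickness; z up.
- index_arm (a joint): Swing arm angle in rad, clockwise from above. 0: load position, where a spring holds it against its end. Stops every 0.419 (24 degrees): 0.419, 0.838, third 1.257, fourth 1.676; a spring roller drops between pins with a click and resists leaving by some 0.06 N m. The return spring, 0.09 (load) to 0.13 N m (third stop), is stronger and takes the arm back to 0 if let go.
- knob: The wing knob with its spindle, rigid with the swing arm. Origin on the pivot axis at bench height.
- fixture: Dark steel tooling plate of the gauge fixture, 260 x 260 x 12 mm, fixed. Origin on the pivot axis at bench height; the plate runs from -75 to +185 mm in its x and y. At load the arm points along its +y (robot's left); clockwise turning swings it to its +x (away from the robot).
- sensor: Grey laser height sensor on an aluminium bracket at the third stop; fixed. Head 60 x 21 x 28 mm, 82 to 142 mm out from the pivot, 73 to 102 mm above the bench (cable gland to 108); the bracket reaches 176 mm out. Origin on the pivot axis at bench height; x points from the pivot to the sensor. A seated cap passes 8 mm below it.
- ring_a: Off-white moulded ring with a toothed edge, 64 mm across, 18 mm high, loose; leave it. Origin: centre of its underside.
- ring_b: Off-white moulded ring with a toothed edge, 64 mm across, 18 mm high, loose; leave it. Origin: centre of its underside.
- ring_c: Off-white moulded ring with a toothed edge, 64 mm across, 18 mm high, loose; leave it. Origin: centre of its underside.
- tape: Roll of black tape lying flat, 62 mm across, 19 mm high, loose; leave it. Origin: centre of its underside.
- hex_key: Dark hex key, 82 mm long, 5 mm high, loose; leave it. Origin: centre of its underside.
- tweezers: Steel tweezers, 126 mm long, 9 mm high, loose; leave them. Origin: centre of the underside.
- ring_gauge: Plain grey steel ring gauge, 60 mm across, 16 mm high, loose; leave it. Origin: centre of its underside.
Things that resemble listed ones, but are neither listed nor needed, are in the scene too. Leave any purple or yellow look-alike of the cap alone.

How it is judged:
By the outcome, as a careful person would: the job done as asked, in the order asked, and still so for the second after the job is handed in, while the arm keeps its last pose, push and grip.
It also fails if it takes over 67 s, if anything falls off the work surface, if the arm or the gripper's body presses on something with over 40 N, if the wrist force passes 120 N, or if a joint passes its speed limit or range.

## Working session

There is one attempt and no reset: what is moved stays moved. The work goes in short steps, Python scripts to look and compute and a tool call to move; the robot and the scene stay as the last step left them, time stands still between calls to the robot, and variables do not carry over. Pictures are saved under pics/ and viewed, at most 10 in all, crops included, and the job is handed in when it is done.

Besides the shell and the picture viewer there is one more tool, called after "Call:" by a JSON object that holds its "fn" and its "kwargs". step_arm: Moves the arm, as the interface text tells. Its arguments: {"type":"object","properties":{"increments":{"type":"array","items":{"type":"array"}},"fingers":{"type":"number"},"grip_force":{"type":"number"}},"required":["increments"]}

```bash
mkdir -p pics; cat > h.py <<'E'
import numpy as np, cv2
from plant import r
def cal(n):
    c=r.calibration(n); f=192/np.tan(np.radians(c["fov_y"])/2)
    return f,c["cx"],c["cy"],np.array(c["R"]),np.array(c["t"])
def cloud(n,d):
    f,cx,cy,R,t=cal(n); v,u=np.mgrid[:384,:512]
    P=np.stack([(u-cx)/f*d,(v-cy)/f*d,d],-1); return (P-t)@R
def plane(n,u,v,z):
    f,cx,cy,R,t=cal(n); o=-R.T@t; d=R.T@np.array([(u-cx)/f,(v-cy)/f,1]); return o+d*(z-o[2])/d[2]
def proj(n,X):
    f,cx,cy,R,t=cal(n); p=R@np.array(X)+t; return p[0]/p[2]*f+cx,p[1]/p[2]*f+cy
E
python3 - <<'E'
from h import *
for n in("top","side"):
    p,d=r.snapshot(n); np.savez(f"{n}0.npz",p=p,d=d)
    cv2.imwrite(f"pics/{n}0.png",cv2.resize(p[...,::-1],(800,600)))
    f,cx,cy,R,t=cal(n); print(n,f,-R.T@t,R[2])
s=r.get_state(); print(s)
E
```

```text
top 383.06218588868865 [ 0.24631507 -0.01312233  1.38390076] [ 0.1785677   0.00963897 -0.98388041]
side 494.84080584802007 [0.38311935 1.14711914 1.0720049 ] [ 0.0507294  -0.76450995 -0.64261268]
{'clock': 0.1, 'q': array([ 1.14183038,  0.68992319, -0.1945213 ,  1.56620612,  0.15728855,
        0.90254938, -0.21511187]), 'qd': array([-0.00065044, -0.00275916,  0.00022445, -0.00206792, -0.00120769,
       -0.00107635, -0.00031206]), 'joint_torque': array([-3.54653821e-03, -5.28498673e+01, -1.27176426e+00, -1.53837276e+01,
       -5.26026764e-02,  1.94310982e-03,  5.56131602e-05]), 'tool_pos': array([ 0.27872262, -0.55877178,  0.23798492]), 'eef_rot': array([ 9.73343622e-01,  2.29350113e-01, -2.51154934e-04, -8.09997817e-04]), 'contact_force': array([-0.73778637, -0.79740667, -0.01270877]), 'moment': array([ 0.01745612,  0.00624149, -0.04123742]), 'finger_force': 0.0, 'opening': 1.0013448354343712}
```

View pics/top0.png

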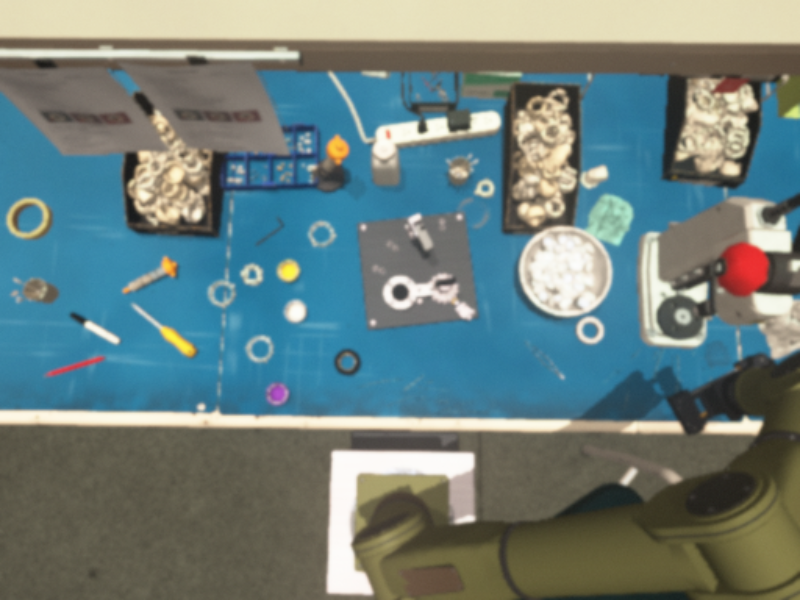

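View pics/side0.png

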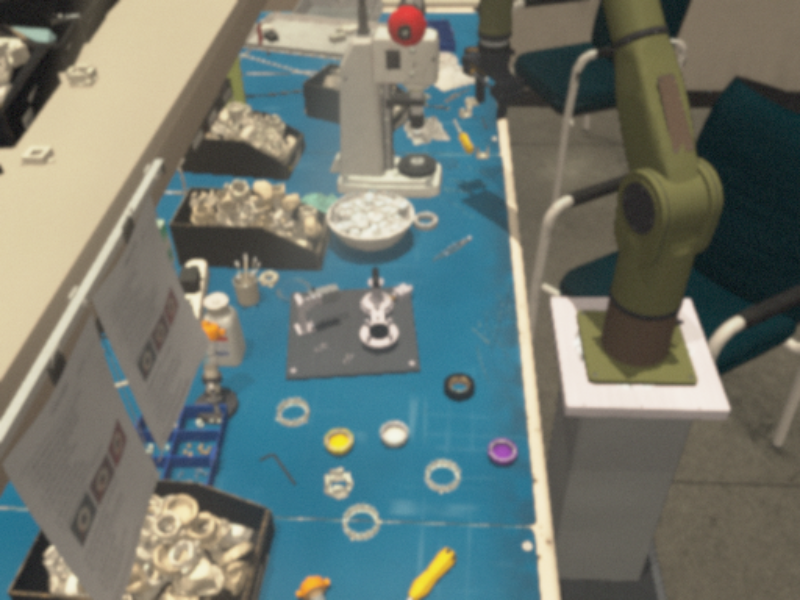

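The top view shows three cap-like bowls: off-white at (295,311), yellow at (289,270) and purple at (277,394). Off-white toothed rings lie at (222,293), (260,348) and (321,234). The off-white solid bowl at (295,311) fits the cap. The fixture has its nest at (401,292), its knob near (445,285) and the sensor at (418,237).

```bash
python3 - <<'E'
from h import *
T=np.load("top0.npz");S=np.load("side0.npz")
a=T["p"][165:215,165:215];b=T["p"][130:215,225:310]
c=S["p"][240:300,220:280];e=S["p"][165:250,180:275]
g=lambda i:cv2.resize(i[...,::-1],(400,300) if 0 else (300,300),interpolation=cv2.INTER_CUBIC)
cv2.imwrite("pics/crop0.png",np.vstack([np.hstack([g(a),cv2.resize(b[...,::-1],(300,300),interpolation=2)]),np.hstack([g(c),cv2.resize(e[...,::-1],(300,300),interpolation=2)])]))
P=cloud("top",T["d"]);Q=cloud("side",S["d"])
hsv=cv2.cvtColor(T["p"],cv2.COLOR_RGB2HSV)
def blob(m,seed,nm):
    n,l,st,ce=cv2.connectedComponentsWithStats(m.astype(np.uint8)); k=l[seed[1],seed[0]]; print(nm,k,st[k],ce[k]); return l==k,ce[k]
m=(hsv[...,1]<90)&(hsv[...,2]>130)
M,ce=blob(m,(188,199),"captop")
print(np.percentile(P[M],[5,50,95],axis=0)); print(plane("top",*ce,0.018))
hs=cv2.cvtColor(S["p"],cv2.COLOR_RGB2HSV); m=(hs[...,1]<90)&(hs[...,2]>130)
M,ce=blob(m,(252,278),"capside"); print(np.percentile(Q[M],[5,50,95],axis=0)); print(plane("side",*ce,0.018))
# fixture heights
for nm,C in(("top",P),("side",Q)):
    z=C[...,2]; x,y=C[...,0],C[...,1]
    reg=(x>.35)&(x<.75)&(y>-.25)&(y<.15)
    for lo,hi in((.006,.018),(.036,.048),(.048,.060),(.070,.084),(.09,.115)):
        k=reg&(z>lo)&(z<hi); print(nm,lo,k.sum(),np.round(C[k].mean(0),3) if k.any() else "", np.round(np.percentile(C[k],[2,98],axis=0),3).tolist() if k.any() else "")
E
```

```text
captop 127 [182 192  15  15 180] [188.82777778 198.96111111]
[[ 0.43851448  0.2291096  -0.00065781]
 [ 0.46305589  0.25253532  0.00599336]
 [ 0.48236572  0.27265097  0.02386962]]
[0.46090713 0.25064678 0.018     ]
capside 156 [243 268  20  17 257] [252.0233463  276.21011673]
[[ 0.43730089  0.21238761 -0.00074999]
 [ 0.46005128  0.24241021  0.00909676]
 [ 0.4817347   0.27517492  0.02227724]]
[0.4593639  0.25026904 0.018     ]
top 0.006 4389 [ 0.564 -0.031  0.011] [[0.381, -0.224, 0.006], [0.714, 0.118, 0.017]]
top 0.036 363 [ 0.518 -0.038  0.04 ] [[0.475, -0.235, 0.036], [0.681, 0.036, 0.047]]
top 0.048 58 [ 0.601 -0.117  0.052] [[0.483, -0.249, 0.048], [0.743, 0.033, 0.059]]
top 0.07 37 [ 0.678 -0.143  0.079] [[0.567, -0.239, 0.07], [0.745, -0.014, 0.084]]
top 0.09 220 [ 0.598 -0.064  0.102] [[0.511, -0.237, 0.091], [0.744, -0.015, 0.112]]
side 0.006 3523 [ 0.563 -0.004  0.011] [[0.372, -0.231, 0.006], [0.701, 0.116, 0.016]]
side 0.036 432 [ 0.549 -0.06   0.041] [[0.477, -0.239, 0.036], [0.738, 0.044, 0.047]]
side 0.048 123 [ 0.637 -0.148  0.053] [[0.481, -0.241, 0.048], [0.746, 0.035, 0.06]]
side 0.07 133 [ 0.653 -0.103  0.078] [[0.509, -0.24, 0.071], [0.747, -0.004, 0.084]]
side 0.09 229 [ 0.603 -0.052  0.099] [[0.508, -0.231, 0.09], [0.745, -0.009, 0.109]]
```

View pics/crop0.png

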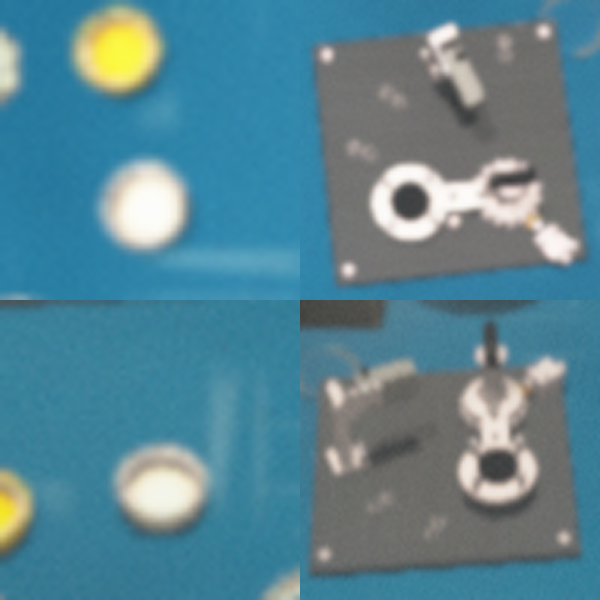

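The crop confirms the off-white bowl, mouth-up with its grey ring, as the cap; its neighbour is yellow. The nest pad is the black disc, and the wing is the black bar to its right. Next I measure the pad and the wing.

```bash
python3 - <<'E'
from h import *
T=np.load("top0.npz");S=np.load("side0.npz")
def dark(I,box,th):
    u0,v0,u1,v1=box; g=cv2.cvtColor(I,cv2.COLOR_RGB2GRAY); 
    m=np.zeros_like(g); m[v0:v1,u0:u1]=(g[v0:v1,u0:u1]<th)
    n,l,st,ce=cv2.connectedComponentsWithStats(m); k=1+st[1:,4].argmax(); return st[k],ce[k],l==k
for th in(60,75):
    for nm,I,box in(("top",T["p"],(248,178,265,196)),("side",S["p"],(233,204,252,221))):
        st,ce,_=dark(I,box,th); print("pad",nm,th,st,ce,plane(nm,*ce,.044))
    for nm,I,box in(("top",T["p"],(277,174,297,188)),("side",S["p"],(235,169,247,186))):
        st,ce,m=dark(I,box,th); print("wing",nm,th,st,ce,plane(nm,*ce,.108 if nm=="top" else .1))
        v,u=np.nonzero(m); X=np.array([plane(nm,a,b,.108)[:2] for a,b in zip(u,v)]); w,V=np.linalg.eigh(np.cov(X.T)); print(V[:,1],np.sqrt(w)*3.46)
# plate corners (screws) rays at z .013
g=lambda u,v:(225+u*85/300,130+v*85/300)
for u,v in((26,54),(244,32),(48,270),(212,178),(110,200)): print(plane("top",*g(u,v),.013)[:2])
# plate mask edges
P=cloud("top",T["d"]); hsv=cv2.cvtColor(T["p"],cv2.COLOR_RGB2HSV)
m=((hsv[...,1]<90)).astype(np.uint8); m[:130]=0;m[215:]=0;m[:,:222]=0;m[:,312:]=0
c=max(cv2.findContours(m,0,2)[0],key=cv2.contourArea); b=cv2.boxPoints(cv2.minAreaRect(c)); print(b)
for x in b: print(plane("top",*x,.012)[:2])
E
```

```text
Traceback (most recent call last):
ValueError: attempt to get argmax of an empty sequence
```

```bash
python3 - <<'E'
from h import *
T=np.load("top0.npz");S=np.load("side0.npz")
def dark(I,box):
    u0,v0,u1,v1=box; g=cv2.cvtColor(I,cv2.COLOR_RGB2GRAY); q=g[v0:v1,u0:u1]; th=int(q.min())+22
    m=np.zeros_like(g); m[v0:v1,u0:u1]=(q<th)
    n,l,st,ce=cv2.connectedComponentsWithStats(m); k=1+st[1:,4].argmax(); print(th,np.median(q)); return st[k],ce[k],l==k
for nm,I,box in(("top",T["p"],(248,178,265,196)),("side",S["p"],(233,204,252,221))):
        st,ce,_=dark(I,box); print("pad",nm,st,ce,plane(nm,*ce,.044))
for nm,I,box in(("top",T["p"],(277,174,297,188)),("side",S["p"],(235,169,247,186))):
        st,ce,m=dark(I,box); print("wing",nm,st,ce,plane(nm,*ce,.108 if nm=="top" else .1))
        v,u=np.nonzero(m); X=np.array([plane(nm,a,b,.108)[:2] for a,b in zip(u,v)]); w,V=np.linalg.eigh(np.cov(X.T)); print(V[:,1],np.sqrt(w)*3.46)
g=lambda u,v:(225+u*85/300,130+v*85/300)
for u,v in((26,54),(244,32),(48,270)): print("screw",plane("top",*g(u,v),.013)[:2])
hsv=cv2.cvtColor(T["p"],cv2.COLOR_RGB2HSV)
m=((hsv[...,1]<90)).astype(np.uint8); m[:130]=0;m[215:]=0;m[:,:222]=0;m[:,312:]=0
c=max(cv2.findContours(m,0,2)[0],key=cv2.contourArea); b=cv2.boxPoints(cv2.minAreaRect(c)); print(b)
for x in b: print(plane("top",*x,.012)[:2])
E
```

```text
85 223.0
pad top [252 183   8   8  54] [255.61111111 186.61111111] [0.50452614 0.00950773 0.044     ]
83 161.0
pad side [238 208  10   8  63] [242.31746032 211.73015873] [0.50288071 0.01518427 0.044     ]
88 140.0
wing top [280 178  12   5  26] [285.61538462 180.15384615] [ 0.51589302 -0.09325754  0.108     ]
[-0.20268706  0.97924356] [0.00818742 0.04043903]
91 112.0
wing side [238 171   4  13  33] [239.84848485 176.21212121] [ 0.51677929 -0.09119101  0.1       ]
[-0.12425288  0.99225058] [0.00986298 0.06501845]
screw [0.66582582 0.09894876]
screw [ 0.69278261 -0.13067408]
screw [0.43654564 0.07032228]
[[227.8812  139.81187]
 [298.67325 132.73265]
 [305.8317  204.31682]
 [235.03964 211.39604]]
[0.68719842 0.11634539]
[ 0.71800068 -0.14778228]
[ 0.44792569 -0.17245425]
[0.41870142 0.08280572]
```

```bash
python3 - <<'E'
from h import *
from scipy.spatial.transform import Rotation as Ro
import itertools
s=r.get_state(); q=s["q"]; Rm=Ro.from_quat(s["eef_rot"]).as_matrix(); p=s["tool_pos"]
Z=lambda a:Ro.from_euler("z",a).as_matrix(); Y=lambda a:Ro.from_euler("y",a).as_matrix()
for sg in itertools.product((1,-1),repeat=6):
    s1,s3,s4,s5,s6,s7=sg
    A=Z(s1*q[0])@Y(q[1]); B=A@Z(s3*q[2])@Y(s4*q[3]); C=B@Z(s5*q[4])@Y(s6*q[5]); D=C@Z(s7*q[6])
    if C[2,2]<-.999:
        E=D.T@Rm
        M=np.column_stack([A[:2,2],B[:2,2]]); L=np.linalg.solve(M,p[:2]-0*C[:2,2])
        print(sg,np.round(C[:,2],4),"tool-off",np.round(Ro.from_matrix(E).as_euler("zyx",degrees=True),2),"L1L2",L,"h-L3",p[2]-A[2,2]*L[0]-B[2,2]*L[1])
E
```

```text
(1, 1, 1, 1, 1, 1) [-9.0e-04 -1.5e-03 -1.0e+00] tool-off [-1.4304e+02 -1.5000e-01 -7.0000e-02] L1L2 [-3.61639591  2.51367088] h-L3 4.588099266023895
(1, 1, 1, 1, 1, -1) [-9.0e-04 -1.5e-03 -1.0e+00] tool-off [-1.6769e+02 -1.1000e-01 -1.3000e-01] L1L2 [-3.61639591  2.51367088] h-L3 4.588099266023895
(1, -1, 1, -1, 1, 1) [-5.0e-04 -1.6e-03 -1.0e+00] tool-off [-1.1451e+02 -1.8000e-01 -1.0000e-02] L1L2 [ 2.38393932 -2.51367088] h-L3 -3.16154193738092
(1, -1, 1, -1, 1, -1) [-5.0e-04 -1.6e-03 -1.0e+00] tool-off [-1.3916e+02 -1.6000e-01 -8.0000e-02] L1L2 [ 2.38393932 -2.51367088] h-L3 -3.16154193738092
(-1, 1, 1, 1, 1, 1) [-5.0e-04  1.6e-03 -1.0e+00] tool-off [ 8.612e+01 -0.000e+00  2.000e-02] L1L2 [ 1.11054544 -0.10894763] h-L3 -0.6862216644646496
(-1, 1, 1, 1, 1, -1) [-5.0e-04  1.6e-03 -1.0e+00] tool-off [ 6.147e+01 -1.000e-02  2.000e-02] L1L2 [ 1.11054544 -0.10894763] h-L3 -0.6862216644646496
(-1, -1, 1, -1, 1, 1) [-9.0e-04  1.5e-03 -1.0e+00] tool-off [114.65   0.     0.  ] L1L2 [0.85047865 0.10894763] h-L3 -0.35033637712725035
(-1, -1, 1, -1, 1, -1) [-9.0e-04  1.5e-03 -1.0e+00] tool-off [90.  0.  0.] L1L2 [0.85047865 0.10894763] h-L3 -0.35033637712725035
```

Call:
{"fn": "step_arm", "kwargs": {"increments": [[[1, 4.5, 0], [0, 0, 0.2]], [[1, 4.5, 0], [0, 0, 0.2]], [[1, 4.5, 0], [0, 0, 0.2]], [[1, 4.5, 0], [0, 0, 0.2]], [[1, 4.5, 0], [0, 0, 0.2]], [[2.5, 4.5, 0], [0, 0, 0.2]], [[2.5, 4.5, 0], [0, 0, 0.2]], [[2.5, 4.5, 0], [0, 0, 0.2]], [[2.5, 4.5, 0], [0, 0, 0.2]], [[2.5, 4.5, 0], [0, 0, 0.2]]], "fingers": 0.8, "grip_force": 25}}

```text
clock: 1.1
tool_pos: [0.451, -0.1139, 0.2386]
eef_rot: [0.969, 0.246, -0.0, 0.0]
contact_force: [1.0, -0.8, -0.2]
opening: 0.798
finger_force: 0.0
```

```bash
cat >> h.py <<'E'
from scipy.spatial.transform import Rotation as Ro
def st():
    s=r.get_state(); R=Ro.from_quat(s["eef_rot"]).as_matrix(); np.set_printoptions(precision=4,suppress=True)
    print("t",round(s["clock"],2),"p",s["tool_pos"],"z",R[:,2],"y",R[:,1],"q",s["q"],"F",s["contact_force"],"M",s["moment"],"op",round(s["opening"],3),"ff",round(s["finger_force"],1)); return s
E
python3 -c "
from h import *
st()"
```

```text
t 1.1 p [ 0.451  -0.1139  0.2386] z [-0.0003 -0.0002 -1.    ] y [ 0.4775 -0.8786  0.    ] q [ 0.2559  0.4869 -0.1618  2.0316  0.1282  0.6328 -1.064 ] F [ 1.0296 -0.7841 -0.1947] M [ 0.0287 -0.0588 -0.0311] op 0.798 ff 0.0
```

Call:
{"fn": "step_arm", "kwargs": {"increments": [[[0.5, 3.9, 0], [-2.29, 4.22, 0]], [[0.5, 3.9, 0], [-2.29, 4.22, 0]], [[0.5, 3.9, 0], [-2.29, 4.22, 0]], [[0.5, 3.9, 0], [-2.29, 4.22, 0]], [[0.5, 3.9, 0], [-2.29, 4.22, 0]], [[0.6, 3.9, -2], [-2.29, 4.22, 0]], [[0.6, 3.9, -2], [-2.29, 4.22, 0]], [[0.6, 3.9, -2], [-2.29, 4.22, 0]], [[0.6, 3.9, -2], [-2.29, 4.22, 0]], [[0.6, 3.9, -2], [-2.29, 4.22, 0]]]}}

```text
clock: 2.1
tool_pos: [0.5054, 0.2758, 0.1379]
eef_rot: [0.885, 0.225, -0.396, 0.101]
contact_force: [1.4, 0.0, 0.3]
opening: 0.801
finger_force: 0.0
```

```bash
python3 -c "
from h import *
st()"
```

```text
t 2.1 p [0.5054 0.2758 0.1379] z [-0.6548 -0.3559 -0.6668] y [ 0.4777 -0.8785 -0.0002] q [-0.5276  1.2149 -0.0822  0.9281  0.0083  1.8388 -1.6647] F [1.3816 0.0225 0.2817] M [ 0.3799 -0.7213  0.0482] op 0.801 ff 0.0
```

```bash
cat > kin.py <<'E'
import numpy as np
from scipy.spatial.transform import Rotation as Ro
from scipy.optimize import least_squares
Z=lambda a:Ro.from_euler("z",a).as_matrix(); Y=lambda a:Ro.from_euler("y",a).as_matrix()
def fr(q):
    a=Z(-q[0]);A=a@Y(q[1]);b=A@Z(-q[2]);B=b@Y(q[3]);c=B@Z(-q[4]);C=c@Y(q[5]);return a,A,b,B,C,C@Z(-q[6])@Z(np.pi/2)
def J(q):
    a,A,b,B,C,D=fr(q); return np.column_stack([[0,0,1],A[:,2],b[:,0],B[:,2],B[:,0],C[:,2]])
Q=np.array([[1.14183,.68992,-.19452,1.56621,.15729,.90255,-.21511],[.2559,.4869,-.1618,2.0316,.1282,.6328,-1.064],[-.5276,1.2149,-.0822,.9281,.0083,1.8388,-1.6647]])
P=np.array([[.27872,-.55877,.23798],[.451,-.1139,.2386],[.5054,.2758,.1379]])
M=np.vstack([J(q)[:,[0,1,3,5]] for q in Q]); L,res,_,_=np.linalg.lstsq(M,P.ravel(),rcond=None)
if __name__=="__main__": print(L,(M@L-P.ravel())*1000)
lo=np.array([-3.01,-.46,-1.47,.13,-1,.04,-2.66]);hi=np.array([3.01,2.08,1.51,2.56,4.14,2.09,2.66])
def ik(p,R,q0):
    f=lambda q:np.r_[(J(q)[:,[0,1,3,5]]@L-p)*10,(Ro.from_matrix(fr(q)[5].T@R)).as_rotvec()*2,(q-q0)*.003]
    s=least_squares(f,np.clip(q0,lo+.02,hi-.02),bounds=(lo+.01,hi-.01)); return s.x,np.abs(s.fun[:6]).max()
def tool(az,e,flip):  # az horizontal direction of tool z (deg), e deg below horizontal, closing axis sign
    az,e=np.radians([az,e]); z=np.array([np.cos(az)*np.cos(e),np.sin(az)*np.cos(e),-np.sin(e)])
    y=flip*np.array([-np.sin(az),np.cos(az),0]); return np.column_stack([np.cross(y,z),y,z])
E
python3 - <<'E'
from kin import *
np.set_printoptions(precision=3,suppress=True)
print("",J(Q[2])[:,[0,1,3,5]]@L)
import kin; print(L)
print(tool(208.5,42,1)[:,1],tool(208.5,42,1)[:,2])
for fl,q7 in((1,-1.6),(-1,1.6)):
    q,e=ik(np.array([.4535,.247,.0093]),tool(208.5,42,fl),np.r_[Q[2][:6],q7]); print(fl,q,e)
for x,y in((.38,.16),(.35,.22),(.42,.17),(.45,.2)):
    for ee in(20,12):
        az=np.degrees(np.arctan2(y,x))+180; R=tool(az,ee,-1); q,e=ik(np.array([x,y,.024])+.01*R[:,2],R,np.r_[Q[2][:6],1.6]); print(x,y,ee,q,e)
E
```

```text
[0.477 0.309 0.118]
[0.296 0.628 0.293 0.358]
[ 0.477 -0.879  0.   ] [-0.653 -0.355 -0.669]
1 [-0.481  1.276 -0.05   1.197  0.034  1.508 -1.607] 3.5661045595293966e-06
-1 [-0.488  1.276 -0.029  1.197  0.019  1.507  1.55 ] 3.5695922439056197e-06
0.38 0.16 20 [-0.396  1.389 -0.006  1.324  0.003  1.651  1.566] 1.9821770830566625e-06
0.38 0.16 12 [-0.396  1.469 -0.007  1.22   0.004  1.814  1.565] 9.234190867513092e-07
0.35 0.22 20 [-0.547  1.39  -0.037  1.319  0.019  1.655  1.541] 1.945539652553738e-06
0.35 0.22 12 [-0.548  1.47  -0.036  1.216  0.017  1.818  1.542] 8.956072250487779e-07
0.42 0.17 20 [-0.382  1.422 -0.008  1.145  0.004  1.796  1.565] 7.595707485208436e-07
0.42 0.17 12 [-0.382  1.505 -0.01   1.03   0.005  1.968  1.564] 1.1226612220329966e-06
0.45 0.2 20 [-0.413  1.466 -0.018  0.947  0.01   1.95   1.559] 1.3276617816112575e-06
0.45 0.2 12 [-0.418  1.53  -0.     0.864  0.     2.08   1.571] 0.057926308367604304
```

Call:
{"fn": "step_arm", "kwargs": {"increments": [[[0, 0, -2], [0, 0, 0]], [[0, 0, -2], [0, 0, 0]], [[0, 0, -2], [0, 0, 0]], [[0, 0, -1.4], [0, 0, 0]], [[-0.9, -0.5, -0.9], [0, 0, 0]], [[-0.9, -0.5, -0.9], [0, 0, 0]], [[-0.9, -0.5, -0.9], [0, 0, 0]], [[-0.9, -0.5, -0.9], [0, 0, 0]], [[-0.9, -0.5, -0.9], [0, 0, 0]], [[-0.7, -0.4, -0.7], [0, 0, 0]]]}}

```text
clock: 3.1
tool_pos: [0.4537, 0.2439, 0.0137]
eef_rot: [0.886, 0.224, -0.394, 0.1]
contact_force: [-0.4, -0.4, 0.2]
opening: 0.8
finger_force: 0.0
```

```bash
python3 - <<'E'
from h import *
s=st()
p,d=r.snapshot("top"); g=cv2.resize(p[160:235,150:230,::-1],(400,375),interpolation=2)
p,d=r.snapshot("side"); e=cv2.resize(p[230:305,205:285,::-1],(400,375),interpolation=2)
cv2.imwrite("pics/grip1.png",np.hstack([g,e]))
E
```

```text
t 3.1 p [0.4537 0.2439 0.0137] z [-0.6528 -0.3535 -0.67  ] y [ 0.4759 -0.8795  0.0003] q [-0.5162  1.2907 -0.0923  1.1768  0.0258  1.5111 -1.669 ] F [-0.3539 -0.3939  0.1592] M [ 0.3428 -0.62   -0.0081] op 0.8 ff 0.0
```

View pics/grip1.png

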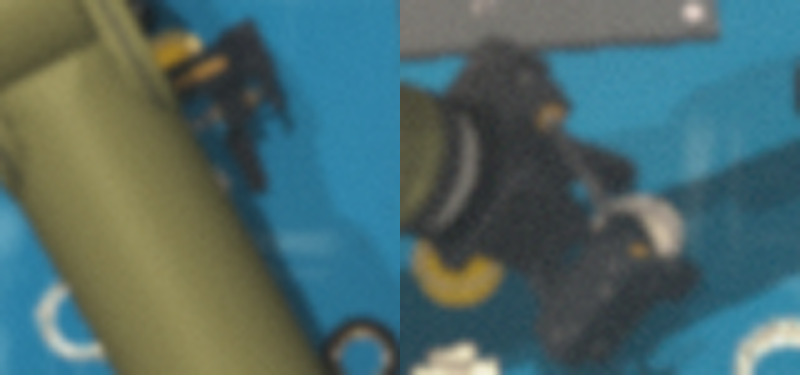

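The side crop shows the cap at (645,225) between the fingers, with the yellow bowl clear at (455,275). I close now.

Call:
{"fn": "step_arm", "kwargs": {"increments": [[[0, 0.1, -0.25], [0, 0, 0]], [[0, 0, 0], [0, 0, 0]], [[0, 0, 0], [0, 0, 0]], [[0, 0, 0], [0, 0, 0]], [[0, 0, 0], [0, 0, 0]], [[0, 0, 0], [0, 0, 0]], [[0, 0, 0], [0, 0, 0]], [[0, 0, 0], [0, 0, 0]], [[0, 0, 0], [0, 0, 0]], [[0, 0, 0], [0, 0, 0]]], "fingers": 0, "grip_force": 25}}

```text
clock: 4.2
tool_pos: [0.4538, 0.2463, 0.0106]
eef_rot: [0.885, 0.225, -0.394, 0.1]
contact_force: [2.6, 0.8, 5.3]
opening: 0.536
finger_force: 25.0
```

```bash
python3 -c "
from h import *
st()"
```

```text
t 4.2 p [0.4538 0.2463 0.0106] z [-0.6529 -0.3545 -0.6694] y [ 0.4773 -0.8787 -0.0002] q [-0.5191  1.2974 -0.0929  1.1687  0.0252  1.5132 -1.6698] F [2.5521 0.8141 5.2889] M [ 0.0976 -0.3196  0.0223] op 0.536 ff 25.0
```

Call:
{"fn": "step_arm", "kwargs": {"increments": [[[0, 0, 0.5], [0, 0, 0]], [[0, 0, 1], [0, 0, 0]], [[0, 0, 2], [0, 0, 0]], [[0, 0, 2.5], [0, 0, 0]], [[-1, -1, 3], [0, 0, 0]], [[-1, -1, 3], [0, 0, 0]], [[-1, -1, 2], [0, 0, 0]], [[-1, -1, 1], [0, 0, 0]], [[-1, -1, 0], [0, 0, 0]], [[0, 0, 0], [0, 0, 0]]]}}

```text
clock: 5.2
tool_pos: [0.4029, 0.1951, 0.1623]
eef_rot: [0.885, 0.225, -0.394, 0.1]
contact_force: [0.3, 0.2, 0.3]
opening: 0.536
finger_force: 24.9
```

```bash
python3 - <<'E'
from h import *
s=st(); c=s["tool_pos"]-.01*Ro.from_quat(s["eef_rot"]).as_matrix()[:,2]
u,v=map(int,proj("side",c)); print(u,v)
p,d=r.snapshot("side"); e=cv2.resize(p[v-40:v+40,u-40:u+40,::-1],(400,400),interpolation=2)
u,v=map(int,proj("top",c));p,d=r.snapshot("top"); g=cv2.resize(p[v-40:v+40,u-40:u+40,::-1],(400,400),interpolation=2)
cv2.imwrite("pics/grip2.png",np.hstack([g,e]))
E
```

```text
t 5.2 p [0.4029 0.1951 0.1623] z [-0.6533 -0.3546 -0.6689] y [ 0.4767 -0.8791  0.0005] q [-0.4852  1.0008 -0.098   1.468   0.0249  1.5124 -1.6616] F [0.2885 0.2215 0.2919] M [ 0.3055 -0.6677 -0.0046] op 0.536 ff 24.9
270 224
```

View pics/grip2.png

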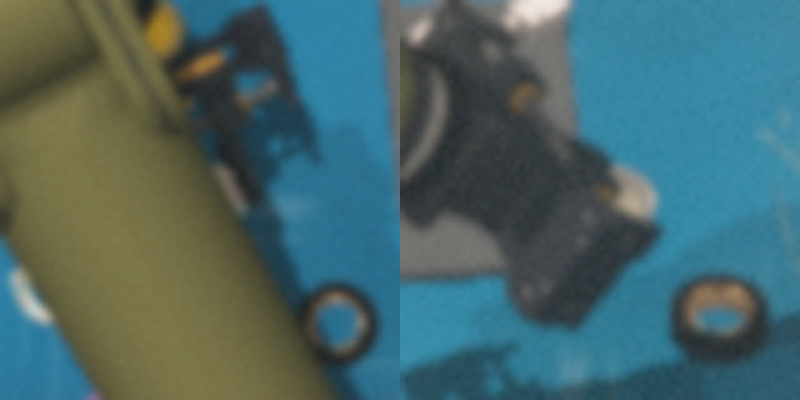

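Call:
{"fn": "step_arm", "kwargs": {"increments": [[[0, 0, 0], [5.55, 3.01, 5.69]], [[0, 0, 0], [5.55, 3.01, 5.69]], [[0, 0, 0], [5.55, 3.01, 5.69]], [[0, 0, 0], [5.55, 3.01, 5.69]], [[0, 0, 0], [5.55, 3.01, 5.69]], [[0, 0, 0], [5.55, 3.01, 5.69]], [[0, 0, 0], [5.55, 3.01, 5.69]], [[0, 0, 0], [5.55, 3.01, 5.69]], [[0, 0, 0], [5.55, 3.01, 5.69]], [[0, 0, 0], [5.55, 3.01, 5.69]]]}}

```text
clock: 6.3
tool_pos: [0.404, 0.1968, 0.16]
eef_rot: [0.499, 0.766, -0.357, -0.193]
contact_force: [-0.2, 0.4, -0.0]
opening: 0.53
finger_force: 24.9
```

Call:
{"fn": "step_arm", "kwargs": {"increments": [[[0, 0, 0], [5.55, 3.01, 5.69]], [[0, 0, 0], [5.55, 3.01, 5.69]], [[0, 0, 0], [5.55, 3.01, 5.69]], [[0, 0, 0], [5.55, 3.01, 5.69]], [[0, 0, 0], [5.55, 3.01, 5.69]], [[0, 0, 0], [5.55, 3.01, 5.69]], [[0, 0, 0], [5.55, 3.01, 5.69]], [[0, 0, 0], [5.55, 3.01, 5.69]], [[0, 0, 0], [5.55, 3.01, 5.69]], [[0, 0, 0], [5.55, 3.01, 5.69]]]}}

```text
clock: 7.3
tool_pos: [0.4041, 0.1966, 0.1599]
eef_rot: [-0.149, 0.902, -0.132, -0.384]
contact_force: [0.2, 0.9, -0.1]
opening: 0.538
finger_force: 24.9
```

```bash
python3 -c "
from h import *
st()"
```

```text
t 7.3 p [0.4041 0.1966 0.1599] z [-0.6531 -0.3532 -0.6698] y [-0.3702  0.9206 -0.1245] q [-0.0673  1.2265 -1.0792  1.4362  0.5358  1.7689  0.6407] F [ 0.1701  0.8645 -0.0651] M [ 0.3816 -0.7434 -0.0445] op 0.538 ff 24.9
```

Call:
{"fn": "step_arm", "kwargs": {"increments": [[[0, -0.4, -1], [3.27, 1.77, 3.35]], [[0, -0.4, -1], [3.27, 1.77, 3.35]], [[0, -0.4, -1], [-2.29, 4.22, 0]], [[0, -0.4, -1], [-2.29, 4.22, 0]], [[0, -0.4, -1], [-2.29, 4.22, 0]], [[0, 0, -1], [-2.29, 4.22, 0]], [[0, 0, -1], [-2.29, 4.22, 0]], [[0, 0, 0], [0, 0, 0]], [[0, 0, 0], [0, 0, 0]], [[0, 0, 0], [0, 0, 0]]]}}

```text
clock: 8.3
tool_pos: [0.4039, 0.1767, 0.0913]
eef_rot: [-0.2, 0.785, -0.144, -0.568]
contact_force: [-0.2, -0.2, -0.4]
opening: 0.534
finger_force: 24.9
```

```bash
python3 - <<'E'
from h import *
s=st(); c=s["tool_pos"]-.01*Ro.from_quat(s["eef_rot"]).as_matrix()[:,2]
u,v=map(int,proj("side",c)); print(u,v)
p,d=r.snapshot("side"); e=cv2.resize(p[v-40:v+40,u-40:u+40,::-1],(400,400),interpolation=2)
u,v=map(int,proj("top",c));p,d=r.snapshot("top"); g=cv2.resize(p[v-50:v+50,u-50:u+50,::-1],(400,400),interpolation=2)
cv2.imwrite("pics/roll.png",np.hstack([g,e]))
E
```

```text
t 8.3 p [0.4039 0.1767 0.0913] z [-0.8353 -0.4522 -0.3128] y [-0.4765  0.8792  0.0014] q [-0.146   1.4987 -0.9529  1.1535  0.462   2.0731  0.8967] F [-0.2432 -0.2314 -0.3897] M [ 0.504  -0.8886 -0.0012] op 0.534 ff 24.9
269 239
```

View pics/roll.png

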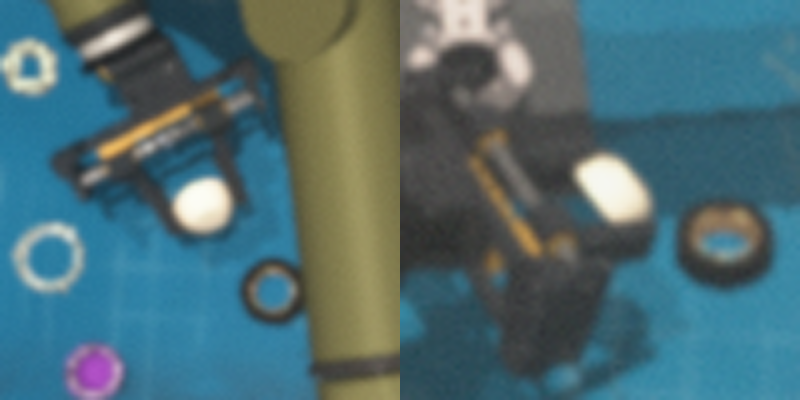

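Call:
{"fn": "step_arm", "kwargs": {"increments": [[[0, 0, -1], [0, 0, 0]], [[0, 0, -1.2], [0, 0, 0]], [[0, 0, -1.2], [0, 0, 0]], [[0, 0, -1], [0, 0, 0]], [[0, 0, -0.8], [0, 0, 0]], [[0, 0, -0.6], [0, 0, 0]], [[0, 0, -0.4], [0, 0, 0]], [[0, 0, -0.2], [0, 0, 0]], [[0, 0, 0], [0, 0, 0]], [[0, 0, 0], [0, 0, 0]]]}}

```text
clock: 9.4
tool_pos: [0.4036, 0.1764, 0.0265]
eef_rot: [-0.199, 0.785, -0.144, -0.569]
contact_force: [0.6, 0.6, 0.1]
opening: 0.532
finger_force: 24.9
```

```bash
python3 - <<'E'
from h import *
st()
E
```

```text
t 9.4 p [0.4036 0.1764 0.0265] z [-0.8358 -0.4529 -0.3104] y [-0.4767  0.8791  0.0008] q [-0.1646  1.5909 -0.9277  1.0858  0.5301  2.0501  0.9443] F [0.5659 0.5927 0.0969] M [ 0.5163 -0.8447  0.0292] op 0.532 ff 24.9
```

Call:
{"fn": "step_arm", "kwargs": {"increments": [[[0, 0, -0.1], [0, 0, 0]], [[0, 0, -0.1], [0, 0, 0]], [[0, 0, -0.1], [0, 0, 0]], [[0, 0, -0.1], [0, 0, 0]], [[0, 0, 0], [0, 0, 0]], [[0, 0, 0], [0, 0, 0]], [[0, 0, 0], [0, 0, 0]], [[0, 0, 0], [0, 0, 0]], [[0, 0, 0], [0, 0, 0]], [[0, 0, 0], [0, 0, 0]]]}}

```text
clock: 10.4
tool_pos: [0.4035, 0.1763, 0.0223]
eef_rot: [-0.199, 0.784, -0.144, -0.569]
contact_force: [0.8, -0.3, -0.6]
opening: 0.533
finger_force: 24.9
```

Call:
{"fn": "step_arm", "kwargs": {"increments": [[[0, 0, -0.1], [0, 0, 0]], [[0, 0, -0.1], [0, 0, 0]], [[0, 0, -0.1], [0, 0, 0]], [[0, 0, 0], [0, 0, 0]], [[0, 0, 0], [0, 0, 0]], [[0, 0, 0], [0, 0, 0]], [[0, 0, 0], [0, 0, 0]], [[0, 0, 0], [0, 0, 0]], [[0, 0, 0], [0, 0, 0]], [[0, 0, 0], [0, 0, 0]]]}}

```text
clock: 11.4
tool_pos: [0.4035, 0.1763, 0.0192]
eef_rot: [-0.199, 0.784, -0.144, -0.569]
contact_force: [-0.1, -0.4, -0.3]
opening: 0.534
finger_force: 24.9
```

```bash
python3 - <<'E'
from h import *
s=st(); c=s["tool_pos"]-.01*Ro.from_quat(s["eef_rot"]).as_matrix()[:,2]
u,v=map(int,proj("side",c)); print(u,v)
p,d=r.snapshot("side"); e=cv2.resize(p[v-25:v+25,u-25:u+25,::-1],(500,500),interpolation=2)
Q=cloud("side",d); hs=cv2.cvtColor(p,cv2.COLOR_RGB2HSV); m=(hs[...,1]<80)&(hs[...,2]>140); w=np.zeros_like(m); w[v-18:v+18,u-18:u+18]=1; m&=w
print(m.sum(),np.percentile(Q[m],[3,50,97],axis=0))
cv2.imwrite("pics/edge.png",e)
E
```

```text
t 11.4 p [0.4035 0.1763 0.0192] z [-0.8359 -0.453  -0.3101] y [-0.4766  0.8791  0.0007] q [-0.1669  1.6014 -0.925   1.0768  0.5375  2.0481  0.9502] F [-0.1358 -0.4253 -0.275 ] M [ 0.4837 -0.8287 -0.0232] op 0.534 ff 24.9
270 256
148 [[ 0.389   0.1278 -0.001 ]
 [ 0.4072  0.1862  0.0399]
 [ 0.4263  0.2043  0.0485]]
```

View pics/edge.png

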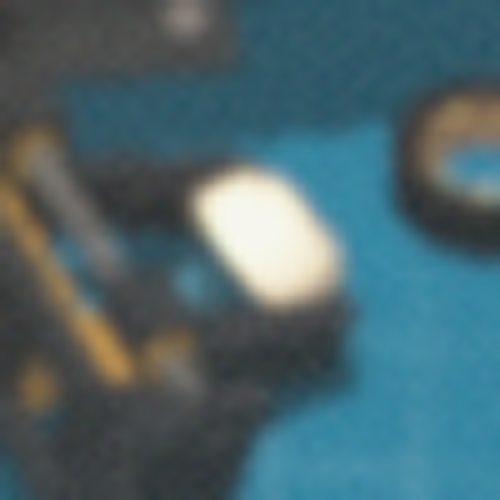

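The crop shows the cap (265,235) held base-up and tilted, its top about 48 mm high, so the rim edge is at the bench. I release it.

Call:
{"fn": "step_arm", "kwargs": {"increments": [[[0, 0, -0.05], [0, 0, 0]], [[0, 0, 0], [0, 0, 0]], [[0, 0, 0], [0, 0, 0]], [[0, 0, 0], [0, 0, 0]], [[0, 0, 0], [0, 0, 0]], [[0, 0, 0], [0, 0, 0]], [[0, 0, 0], [0, 0, 0]], [[0, 0, 0], [0, 0, 0]], [[0, 0, 0], [0, 0, 0]], [[0, 0, 0], [0, 0, 0]]], "fingers": 0.8}}

```text
clock: 12.45
tool_pos: [0.4035, 0.1763, 0.0187]
eef_rot: [-0.199, 0.784, -0.144, -0.569]
contact_force: [0.1, -0.7, -0.0]
opening: 0.799
finger_force: 0.0
```

```bash
python3 - <<'E'
from h import *
s=st(); 
p,d=r.snapshot("side"); e=cv2.resize(p[231:281,245:295,::-1],(400,400),interpolation=2)
p,d=r.snapshot("top"); u,v=map(int,proj("top",(.41,.19,.02))); g=cv2.resize(p[v-25:v+25,u-25:u+25,::-1],(400,400),interpolation=2)
P=cloud("top",d); hs=cv2.cvtColor(p,cv2.COLOR_RGB2HSV); m=(hs[...,1]<80)&(hs[...,2]>140); w=np.zeros_like(m); w[v-18:v+18,u-15:u+15]=1; m&=w
print(m.sum(),np.percentile(P[m],[3,50,97],axis=0))
cv2.imwrite("pics/fall.png",np.hstack([g,e]))
E
```

```text
t 12.45 p [0.4035 0.1763 0.0187] z [-0.8358 -0.4531 -0.31  ] y [-0.4767  0.8791  0.0006] q [-0.1671  1.6021 -0.9248  1.0762  0.5381  2.048   0.9505] F [ 0.12   -0.6787 -0.0129] M [ 0.5466 -0.8312 -0.0493] op 0.799 ff 0.0
191 [[0.4072 0.1639 0.0001]
 [0.4312 0.188  0.0165]
 [0.4568 0.2324 0.0678]]
```

View pics/fall.png

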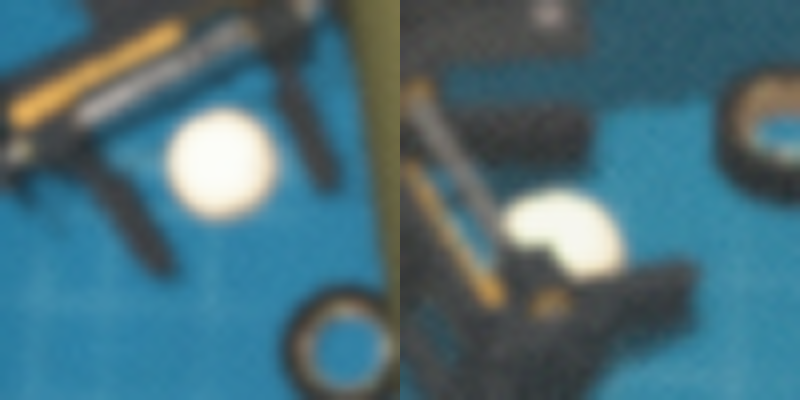

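The cap now lies mouth-down: a full off-white disc at top crop (222,163), between the open fingers.

```bash
python3 - <<'E'
from h import *
R=Ro.from_quat(r.get_state()["eef_rot"])
for az in(6.9,28):
    a=np.radians(az); y=np.array([np.cos(a),np.sin(a),0]); z=np.array([0,0,-1.]); T=Ro.from_matrix(np.column_stack([np.cross(y,z),y,z]))
    v=np.degrees((T*R.inv()).as_rotvec()); print(az,v,np.linalg.norm(v), v/15)
E
```

```text
6.9 [-38.12742491 -73.75025305 -94.61798183] 125.87836525929308 [-2.54182833 -4.91668354 -6.30786546]
28 [-22.81658264 -75.62907016 -77.30366474] 110.52696177247354 [-1.52110551 -5.04193801 -5.15357765]
```

Call:
{"fn": "step_arm", "kwargs": {"increments": [[[0, 0, 1], [0, 0, 0]], [[0, 0, 2], [0, 0, 0]], [[0, 0, 3], [0, 0, 0]], [[0, 0, 3], [3.82, -7.03, 0]], [[0, 0, 2], [3.82, -7.03, 0]], [[0, 0, 1], [3.82, -7.03, 0]], [[0, 0, 1], [3.82, -7.03, 0]], [[0, 0, 1], [3.82, -7.03, 0]], [[0, 0, 0], [3.82, -7.03, 0]], [[0, 0, 0], [3.82, -7.03, 0]]]}}

```text
clock: 13.55
tool_pos: [0.4036, 0.1766, 0.1603]
eef_rot: [-0.244, 0.96, -0.033, -0.131]
contact_force: [0.3, -0.5, 1.0]
opening: 0.8
finger_force: 0.0
```

Call:
{"fn": "step_arm", "kwargs": {"increments": [[[0, 0, 1], [3.82, -7.03, 0]], [[0, 0, 1], [3.82, -7.03, 0]], [[0.5, 0, 0], [0, 0, -8.5]], [[0.5, 0, 0], [0, 0, -8.5]], [[0, 0, 0], [0, 0, -8.5]], [[0, 0, 0], [0, 0, -8.5]], [[0, 0, 0], [0, 0, -8.5]], [[0, 0, 0], [0, 0, -8.5]], [[0, 0, 0], [0, 0, -8.5]], [[0, 0, 0], [0, 0, -8.5]]]}}

```text
clock: 14.55
tool_pos: [0.413, 0.176, 0.1794]
eef_rot: [0.341, 0.94, 0.0, 0.001]
contact_force: [-0.2, -0.2, 0.4]
opening: 0.799
finger_force: 0.0
```

Call:
{"fn": "step_arm", "kwargs": {"increments": [[[0, 1, 0], [0, 0, -8.5]], [[0, 1, 0], [0, 0, -8.5]], [[0, 1, 0], [0, 0, -8.5]], [[0, 1, 0], [0, 0, -8.5]], [[0, 1, 0], [0, 0, -8.5]], [[0, 1, 0], [0, 0, -1]], [[0, 1, 0], [0, 0, 0]], [[0, 1, 0], [0, 0, 0]], [[0, 0, 0], [0, 0, 0]], [[0, 0, 0], [0, 0, 0]]]}}

```text
clock: 15.55
tool_pos: [0.4133, 0.2561, 0.1786]
eef_rot: [0.662, 0.749, -0.0, 0.001]
contact_force: [0.8, 0.2, 0.2]
opening: 0.803
finger_force: 0.0
```

```bash
cat >> h.py <<'E'
def white(n,c,z,w=14,sat=90,val=130):
    p,d=r.snapshot(n); u,v=map(int,proj(n,c)); hs=cv2.cvtColor(p,cv2.COLOR_RGB2HSV); m=np.zeros((384,512),np.uint8)
    m[v-w:v+w,u-w:u+w]=((hs[...,1]<sat)&(hs[...,2]>val))[v-w:v+w,u-w:u+w]
    k,l,s,ce=cv2.connectedComponentsWithStats(m)
    for i in range(1,k):
        if s[i,4]>15: print(n,s[i],ce[i],plane(n,*ce[i],z))
    return p,d
E
python3 - <<'E'
from h import *
st()
for n in("top","side"): white(n,(.433,.19,.015),.012)
E
```

```text
t 15.55 p [0.4133 0.2561 0.1786] z [ 0.0007 -0.0015 -1.    ] y [0.9924 0.1234 0.0005] q [-0.2256  0.6845 -0.6898  2.0225  0.695   0.6823 -1.2451] F [0.789  0.1557 0.2083] M [-0.0409 -0.0981 -0.0694] op 0.803 ff 0.0
side [255 255  18  16 212] [263.1934 262.5943] [0.4309 0.1936 0.012 ]
```

```bash
python3 - <<'E'
from h import *
u,v=map(int,proj("top",(.41,.19,.02))); print(plane("top",u-25+222/8-.5,v-25+163/8-.5,.008),plane("top",u-25+222/8-.5,v-25+163/8-.5,.0))
print(plane("side",263.19,262.59,.008))
E
```

```text
[0.43062713 0.18780964 0.008     ] [0.43169879 0.18897793 0.        ]
[0.43110431 0.19000296 0.008     ]
```

Call:
{"fn": "step_arm", "kwargs": {"increments": [[[0.45, -1.68, 0], [0, 0, 0]], [[0.45, -1.68, 0], [0, 0, 0]], [[0.45, -1.68, 0], [0, 0, 0]], [[0.45, -1.68, -1], [0, 0, 0]], [[0, 0, -3], [0, 0, 0]], [[0, 0, -4], [0, 0, 0]], [[0, 0, -4], [0, 0, 0]], [[0, 0, -3], [0, 0, 0]], [[0, 0, -1], [0, 0, 0]], [[0, 0, 0], [0, 0, 0]]]}}

```text
clock: 16.65
tool_pos: [0.4302, 0.1881, 0.0169]
eef_rot: [0.662, 0.75, -0.002, 0.0]
contact_force: [0.2, 0.4, 0.2]
opening: 0.802
finger_force: 0.0
```

```bash
python3 -c "
from h import *
st()"
```

```text
t 16.65 p [0.4302 0.1881 0.0169] z [-0.0021 -0.0037 -1.    ] y [ 0.9923  0.1236 -0.0026] q [-0.3552  0.927  -0.2551  2.1554  1.2094  0.2198 -1.5886] F [0.2108 0.3925 0.1639] M [-0.0444 -0.0662  0.0314] op 0.802 ff 0.0
```

Call:
{"fn": "step_arm", "kwargs": {"increments": [[[0.1, 0.1, -0.7], [0, 0, 0]], [[0, 0, -0.5], [0, 0, 0]], [[0, 0, -0.2], [0, 0, 0]], [[0, 0, 0], [0, 0, 0]], [[0, 0, 0], [0, 0, 0]], [[0, 0, 0], [0, 0, 0]], [[0, 0, 0], [0, 0, 0]], [[0, 0, 0], [0, 0, 0]], [[0, 0, 0], [0, 0, 0]], [[0, 0, 0], [0, 0, 0]]]}}

```text
clock: 17.65
tool_pos: [0.4325, 0.1901, 0.0048]
eef_rot: [0.662, 0.749, -0.0, 0.001]
contact_force: [0.0, 1.2, 0.5]
opening: 0.8
finger_force: 0.0
```

```bash
python3 -c "
from h import *
st()"
```

```text
t 17.65 p [0.4325 0.1901 0.0048] z [ 0.0012 -0.001  -1.    ] y [0.9925 0.1225 0.001 ] q [-0.3931  0.9488 -0.1943  2.1522  1.2741  0.1664 -1.6546] F [0.0445 1.1953 0.505 ] M [-0.0613 -0.0492  0.0064] op 0.8 ff 0.0
```

Call:
{"fn": "step_arm", "kwargs": {"increments": [[[-0.1, -0.1, -0.25], [0, 0, 0]], [[0, 0, 0], [0, 0, 0]], [[0, 0, 0], [0, 0, 0]], [[0, 0, 0], [0, 0, 0]], [[0, 0, 0], [0, 0, 0]], [[0, 0, 0], [0, 0, 0]], [[0, 0, 0], [0, 0, 0]], [[0, 0, 0], [0, 0, 0]], [[0, 0, 0], [0, 0, 0]], [[0, 0, 0], [0, 0, 0]]], "fingers": 0, "grip_force": 20}}

```text
clock: 18.65
tool_pos: [0.4315, 0.1891, 0.0023]
eef_rot: [0.662, 0.749, -0.0, 0.001]
contact_force: [0.2, -0.2, -0.1]
opening: 0.53
finger_force: 19.2
```

```bash
python3 -c "
from h import *
st()
white('side',(.431,.19,.012),.008)"
```

```text
t 18.65 p [0.4315 0.1891 0.0023] z [ 0.0012 -0.0011 -1.    ] y [0.9925 0.1225 0.001 ] q [-0.4075  0.9529 -0.1694  2.1566  1.3039  0.1446 -1.6846] F [ 0.2077 -0.2281 -0.064 ] M [-0.0452 -0.0784 -0.0033] op 0.53 ff 19.2
side [257 256  16  15 186] [264.328  263.1129] [0.4278 0.1919 0.008 ]
```

Call:
{"fn": "step_arm", "kwargs": {"increments": [[[0, 0, 0.5], [0, 0, 0]], [[0, 0, 1], [0, 0, 0]], [[0, 0, 2], [0, 0, 0]], [[0, 0, 3], [0, 0, 0]], [[0, 0, 3], [0, 0, 0]], [[0, 0, 2.5], [0, 0, 0]], [[0, 0, 0], [0, 0, 0]], [[0, 0, 0], [0, 0, 0]], [[0, 0, 0], [0, 0, 0]], [[0, 0, 0], [0, 0, 0]]]}}

```text
clock: 19.7
tool_pos: [0.4309, 0.1887, 0.1212]
eef_rot: [0.662, 0.749, -0.001, 0.001]
contact_force: [1.4, 0.4, 0.4]
opening: 0.528
finger_force: 19.2
```

```bash
python3 - <<'E'
from h import *
st()
O={}
for n,c0 in(("top",(255.6,186.6)),("side",(242.3,211.7))):
    g=np.mean([cv2.cvtColor(r.snapshot(n)[0],cv2.COLOR_RGB2GRAY).astype(float) for _ in range(4)],0); np.save(n+"_g.npy",g)
    v,u=np.mgrid[:384,:512]; f,cx,cy,R,t=cal(n)
    c=np.array(c0)
    for _ in range(6):
        X=plane(n,*c,.044); # mask: pixels whose z=.044 plane point within 25mm
        o=-R.T@t; D=np.stack([(u-cx)/f,(v-cy)/f,np.ones_like(u)],-1)@R; W=o+D*((.044-o[2])/D[...,2])[...,None]
        m=np.hypot(W[...,0]-X[0],W[...,1]-X[1])<.026
        w=np.clip(170-g,0,None)*m; c=np.array([(w*u).sum(),(w*v).sum()])/w.sum()
    X=plane(n,*c,.044); print(n,c,X,g[m].min(),g[m].max())
    d=R.T@np.array([(c[0]-cx)/f,(c[1]-cy)/f,1]); O[n]=(o,d/np.linalg.norm(d))
(o1,d1),(o2,d2)=O.values(); A=np.column_stack([d1,-d2]); s=np.linalg.lstsq(A,o2-o1,rcond=None)[0]; print("tri",o1+s[0]*d1,o2+s[1]*d2)
for n in O: print(n,r.snapshot(n)[1][tuple(np.round(c0)[::-1].astype(int)) if 0 else (187,256) if n=="top" else (212,242)])
E
```

```text
t 19.7 p [0.4309 0.1887 0.1212] z [-0.0006 -0.0024 -1.    ] y [ 0.9924  0.1229 -0.0009] q [-0.1557  0.757  -0.5798  2.1134  0.8567  0.5234 -1.2627] F [1.4406 0.3708 0.4435] M [-0.0536 -0.071  -0.0197] op 0.528 ff 19.2
top [255.5086 188.3084] [0.4984 0.0098 0.044 ] 61.5 97.0
side [243.8756 211.8865] [0.498  0.0157 0.044 ] 58.25 173.0
tri [0.4993 0.0099 0.0389] [0.4986 0.0099 0.0387]
top 0.6309364
side 1.2548901
```

```bash
python3 - <<'E'
from h import *
O={}
for n,c0 in(("top",(255.6,186.6)),("side",(242.3,211.7))):
    I=np.load(n+"0.npz"); g=cv2.cvtColor(I["p"],cv2.COLOR_RGB2GRAY).astype(float); v,u=np.mgrid[:384,:512]; f,cx,cy,R,t=cal(n); o=-R.T@t
    D=np.stack([(u-cx)/f,(v-cy)/f,np.ones_like(u)],-1)@R
    W=o+D*((.044-o[2])/D[...,2])[...,None]
    for rad in(.026,.029):
        c=np.array(c0)
        for _ in range(8):
            X=plane(n,*c,.044); m=np.hypot(W[...,0]-X[0],W[...,1]-X[1])<rad
            w=np.clip(150-g,0,None)*m; c=np.array([(w*u).sum(),(w*v).sum()])/w.sum()
        print(n,rad,c,plane(n,*c,.044),g[m].min(),g[m].max())
    print("depth z",cloud(n,I["d"])[int(c[1]+.5),int(c[0]+.5)])
    # wing, weighted at z .108 top / within rectangle
    X0=(.516,-.091); z=.108; W=o+D*((z-o[2])/D[...,2])[...,None]
    if n=="top":
        a=np.array([-.12,.993]);b=np.array([.993,.12]); dx=W[...,:2]-X0; m=(np.abs(dx@a)<.034)&(np.abs(dx@b)<.016); w=np.clip(120-g,0,None)*m; c2=np.array([(w*u).sum(),(w*v).sum()])/w.sum(); print("wing",plane(n,*c2,z))
        P=cloud(n,I["d"]); k=(np.abs(P[...,2]-.108)<.008)&(np.hypot(P[...,0]-.516,P[...,1]+.09)<.03); print("wingdepth",k.sum(),P[k].mean(0))
    d=R.T@np.array([(c[0]-cx)/f,(c[1]-cy)/f,1]); O[n]=(o,d/np.linalg.norm(d))
(o1,d1),(o2,d2)=O.values(); s=np.linalg.lstsq(np.column_stack([d1,-d2]),o2-o1,rcond=None)[0]; print("tri",o1+s[0]*d1,o2+s[1]*d2)
E
```

```text
top 0.026 [255.7467473  186.61663918] [0.50451243 0.00902423 0.044     ] 63.0 248.0
top 0.029 [255.7467473  186.61663918] [0.50451243 0.00902423 0.044     ] 63.0 250.0
depth z [0.50311026 0.00809848 0.04412345]
wing [ 0.51745448 -0.09605121  0.108     ]
wingdepth 58 [ 0.51844308 -0.0910062   0.10768516]
side 0.026 [242.18543834 211.59643388] [0.5033356  0.01458315 0.044     ] 61.0 229.0
side 0.029 [242.17626113 211.59703264] [0.50336383 0.0145869  0.044     ] 61.0 234.0
depth z [0.50363512 0.01773136 0.04515663]
tri [0.50540067 0.00910041 0.03939057] [0.50393581 0.00919962 0.03910994]
```

```bash
python3 - <<'E'
from h import *
s=st(); p0=s["tool_pos"]; c=p0+[0,0,-.0023]
g=np.mean([cv2.cvtColor(r.snapshot("side")[0],cv2.COLOR_RGB2GRAY).astype(float) for _ in range(4)],0)
for nm,X in(("rim centre",c),("rim near",c+[0,.025,0]),("rim far",c+[0,-.025,0]),("base c",c+[0,0,.021]),("base far(r18)",c+[0,-.018,.021]),("left",c+[-.025,0,0]),("right",c+[.025,0,0]),("near43",c+[0,.0215,.014])): print(nm,np.round(proj("side",X),1))
u,v=map(int,np.round(proj("side",c+[0,0.01,.01])))
np.set_printoptions(linewidth=200)
print(u-16,v-16); print(g[v-16:v+16,u-16:u+17].astype(int))
E
```

```text
t 20.2 p [0.4315 0.1891 0.1222] z [ 0.0011 -0.0011 -1.    ] y [0.9925 0.1225 0.001 ] q [-0.1546  0.7552 -0.5814  2.1127  0.8562  0.5239 -1.2623] F [ 1.0217  0.7339 -0.2267] M [-0.0117 -0.0099  0.032 ] op 0.53 ff 19.2
rim centre [262.8 234.5]
rim near [262.4 241.1]
rim far [263.2 228.1]
base c [262.7 229. ]
base far(r18) [263.  224.4]
left [272.  234.8]
right [253.6 234.3]
near43 [262.4 236.5]
247 219
[[ 61  59  60 ...  66  57  54]
 [ 60  59  57 ...  59  57  54]
 [ 60  56  57 ...  54  54  53]
 ...
 [105 104 104 ...  65  65  65]
 [106 103 102 ...  65  65  65]
 [105 105 103 ...  66  66  65]]
```

```bash
python3 - <<'E'
from h import *
import sys
g=np.mean([cv2.cvtColor(r.snapshot("side")[0],cv2.COLOR_RGB2GRAY).astype(float) for _ in range(4)],0)
for v in range(222,248): print(v,*g[v,249:278].astype(int))
E
```

```text
222 56 56 56 57 60 67 82 100 108 108 108 108 109 109 109 110 109 105 103 105 107 107 105 94 71 55 50 52 54
223 55 55 55 53 57 63 83 102 111 112 111 109 110 109 111 112 110 107 104 105 107 108 104 95 74 56 52 50 51
224 57 56 55 55 54 61 82 101 111 113 112 111 111 114 115 116 115 111 108 108 107 105 101 92 73 58 51 52 52
225 66 59 56 53 55 61 82 103 111 115 116 119 123 125 127 128 127 122 116 113 107 100 94 83 66 54 52 51 53
226 79 64 56 54 54 61 82 102 114 121 132 142 144 141 141 140 139 135 130 125 114 98 88 75 61 51 49 49 53
227 90 70 57 54 56 63 83 106 120 134 154 162 162 151 148 146 147 145 141 137 127 110 93 73 58 52 52 51 54
228 95 71 58 54 55 63 85 109 131 149 165 172 164 154 149 147 147 148 148 145 138 125 105 82 60 51 52 53 54
229 98 75 58 54 53 62 84 113 137 153 162 164 158 151 150 150 148 148 148 147 144 136 120 96 66 52 51 50 54
230 99 79 60 55 55 62 86 117 138 148 154 154 153 150 150 150 150 149 150 150 148 143 131 107 75 55 51 51 53
231 100 83 63 56 54 62 87 117 137 146 151 153 153 153 152 152 153 152 152 153 151 146 139 117 84 58 52 49 53
232 102 87 64 56 55 61 84 117 1
[... 948 characters left out ...]
 71
241 111 112 111 111 112 111 112 105 98 96 99 104 115 124 126 125 122 118 109 99 90 84 78 75 77 75 76 74 69
242 113 110 111 112 112 111 110 104 91 81 80 83 89 93 96 95 94 88 84 78 77 76 76 75 73 70 72 69 66
243 112 111 112 113 113 111 108 101 88 79 77 77 78 78 79 79 78 78 79 75 74 75 77 75 73 72 71 67 66
244 112 111 110 112 112 112 109 101 87 78 76 75 77 76 77 77 74 75 76 75 73 73 75 74 74 70 65 65 67
245 112 111 111 111 112 110 107 99 85 78 76 76 77 76 76 75 75 77 76 75 76 73 74 72 69 67 65 64 66
246 108 107 110 109 109 108 104 93 81 78 74 73 74 71 72 73 74 71 74 76 76 75 71 70 66 64 66 64 65
247 104 105 104 105 104 102 97 86 77 73 71 70 68 68 67 68 68 69 73 74 74 75 69 68 65 67 66 65 64
```

Call:
{"fn": "step_arm", "kwargs": {"increments": [[[0.9, -2.2, 0], [0, 0, 0]], [[0.9, -2.2, 0], [0, 0, 0]], [[0.9, -2.2, 0], [0, 0, 0]], [[0.9, -2.2, 0], [0, 0, 0]], [[0.9, -2.2, 0], [0, 0, 0]], [[0.9, -2.2, 0], [0, 0, 0]], [[0.9, -2.2, 0], [0, 0, 0]], [[0.9, -2.2, -1], [0, 0, 0]], [[0.2, -0.26, -2.5], [0, 0, 0]], [[0, 0, -1.2], [0, 0, 0]]]}}

```text
clock: 21.6
tool_pos: [0.5052, 0.009, 0.0738]
eef_rot: [0.663, 0.748, -0.001, 0.001]
contact_force: [0.4, 0.1, 0.2]
opening: 0.532
finger_force: 19.2
```

```bash
python3 - <<'E'
from h import *
r.snapshot("side"); s=st(); c=s["tool_pos"]+[0,0,-.0023]
g=np.mean([cv2.cvtColor(r.snapshot("side")[0],cv2.COLOR_RGB2GRAY).astype(float) for _ in range(3)],0)
print("pred rim near",proj("side",c+[0,.025,0]),"pred pad",proj("side",(.5055,.0105,.044)))
for v in range(196,226): print(v,*g[v,228:260].astype(int))
E
```

```text
t 21.65 p [0.5042 0.0101 0.0729] z [-0.0024 -0.0014 -1.    ] y [ 0.9925  0.1219 -0.0025] q [ 0.2171  0.8697 -0.5498  2.0372  0.951   0.5139 -0.9226] F [-0.3779 -0.6271 -1.2897] M [-0.0526 -0.0169 -0.0041] op 0.528 ff 19.2
pred rim near (np.float64(241.1068740121463), np.float64(209.62580980579548)) pred pad (np.float64(241.58816389390145), np.float64(210.69727594145294))
196 99 86 68 60 59 77 130 192 226 231 221 194 169 162 159 171 194 204 204 194 164 133 106 76 59 55 59 67 76 79 71 70
197 103 90 70 57 58 72 112 167 205 215 209 186 167 155 151 157 163 169 167 157 137 118 99 71 57 54 61 70 77 76 70 68
198 104 93 73 59 57 62 91 130 160 177 182 175 163 153 149 149 150 150 148 141 131 116 96 68 56 55 58 66 75 75 70 67
199 106 95 78 61 58 63 83 116 142 153 161 162 157 153 149 149 150 149 149 144 137 121 97 70 55 55 56 63 69 67 65 65
200 108 96 81 64 56 60 77 112 138 148 153 155 152 150 152 153 150 149 151 148 142 128 105 75 57 54 55 60 65 67 68 65
201 106 101 83 66 58 60 75 104 131 145 152 153 154 154 154 155 154 155 154 153 147 138 112 81 57 54 57 62 65 63 67 66
202 107 102 88 71 60 57 7
[... 2027 characters left out ...]
157 158 156 155 154 149 138 127 114 97 79 72 71 72 77 75 75
220 69 69 70 75 86 100 119 130 139 146 151 155 155 155 155 154 154 150 146 141 133 121 107 92 79 72 70 72 76 78 76 76
221 70 73 71 74 77 81 95 109 117 125 133 139 142 144 144 143 139 132 125 117 108 95 83 74 69 68 71 75 77 77 78 78
222 73 75 75 77 76 77 77 83 90 97 105 112 117 119 119 117 113 106 100 92 83 76 72 68 69 70 72 75 76 77 77 77
223 76 78 77 79 76 76 76 72 73 75 80 84 87 87 87 87 83 81 76 72 72 70 67 72 72 74 76 74 78 77 77 76
224 78 77 78 77 78 75 77 75 74 72 71 72 73 70 72 72 70 71 69 68 69 70 71 73 75 76 77 78 78 79 77 78
225 77 79 79 79 79 78 79 76 77 76 72 70 70 71 70 73 74 71 70 73 72 75 74 77 78 77 76 79 78 82 82 82
```

```bash
python3 - <<'E'
from h import *
g=cv2.cvtColor(np.load("side0.npz")["p"],cv2.COLOR_RGB2GRAY).astype(float)
print("prof",[(v,int(g[v,240:245].mean())) for v in range(200,226)])
for y in(.0085,.0105,.0125,.0145): print(y,"far",proj("side",(.506,y-.0215,.044))[1],"near",proj("side",(.506,y+.0215,.044))[1],"near wall -7",proj("side",(.506,y+.0215,.037))[1])
g=cv2.cvtColor(np.load("top0.npz")["p"],cv2.COLOR_RGB2GRAY).astype(float)
print("top row",[(u,int(g[186:188,u].mean())) for u in range(245,268)]); print("top col",[(v,int(g[v,255:257].mean())) for v in range(176,198)])
for x,y in((.506,.0105),): print(proj("top",(x,y+.0215,.044))[0],proj("top",(x,y-.0215,.044))[0],proj("top",(x+.0215,y,.044))[1],proj("top",(x-.0215,y,.044))[1])
E
```

```text
prof [(200, 230), (201, 229), (202, 223), (203, 216), (204, 218), (205, 220), (206, 195), (207, 136), (208, 85), (209, 65), (210, 65), (211, 64), (212, 65), (213, 64), (214, 64), (215, 76), (216, 120), (217, 183), (218, 222), (219, 229), (220, 221), (221, 190), (222, 137), (223, 89), (224, 72), (225, 75)]
0.0085 far 205.6818005187458 near 214.94206731744381 near wall -7 216.61715368374806
0.0105 far 206.1038131068963 near 215.38252997701272 near wall -7 217.0579968979004
0.0125 far 206.52665791614888 near 215.82388005440941 near wall -7 217.49972567213118
0.0145 far 206.9503374106796 near 216.26612023421288 near wall -7 217.94234267747538
top row [(245, 208), (246, 243), (247, 249), (248, 249), (249, 240), (250, 200), (251, 121), (252, 74), (253, 67), (254, 64), (255, 65), (256, 64), (257, 66), (258, 66), (259, 69), (260, 91), (261, 153), (262, 222), (263, 246), (264, 250), (265, 250), (266, 248), (267, 243)]
top col [(176, 184), (177, 237), (178, 248), (179, 248), (180, 235), (181, 181), (182, 107), (183, 72), (184, 65), (185, 66), (186, 65), (187, 65), (188, 66), (189, 66), (190, 69), (191, 94), (192, 168), (193, 233), (194, 249), (195, 250), (196, 245), (197, 212)]
249.30731335742192 261.3728938774906 180.29452723063503 192.14155423567453
```

Call:
{"fn": "step_arm", "kwargs": {"increments": [[[0.1, 0.4, 0], [0, 0, 0]], [[0, 0, -0.4], [0, 0, 0]], [[0, 0, -0.4], [0, 0, 0]], [[0, 0, -0.4], [0, 0, 0]], [[0, 0, -0.2], [0, 0, 0]], [[0, 0, 0], [0, 0, 0]], [[0, 0, 0], [0, 0, 0]], [[0, 0, 0], [0, 0, 0]], [[0, 0, 0], [0, 0, 0]], [[0, 0, 0], [0, 0, 0]]]}}

```text
clock: 22.8
tool_pos: [0.5066, 0.0145, 0.0613]
eef_rot: [0.662, 0.749, 0.0, 0.001]
contact_force: [-0.1, -0.4, 0.1]
opening: 0.528
finger_force: 19.2
```

```bash
cat >> h.py <<'E'
def avg(n=6):
    S=[]; G=[]
    for _ in range(n): G.append(cv2.cvtColor(r.snapshot("side")[0],cv2.COLOR_RGB2GRAY).astype(float)); s=r.get_state(); S.append(np.r_[s["tool_pos"],s["contact_force"]])
    S=np.array(S); print("t",s["clock"],"mean",S.mean(0),"sd",S.std(0)[:3],"op",s["opening"]); return S.mean(0),np.mean(G,0)
E
python3 - <<'E'
from h import *
np.set_printoptions(precision=4,suppress=True)
p,g=avg(); c=p[:3]+[0,0,-.0023]
print("pred rim near",proj("side",c+[0,.025,0]))
for v in range(203,224): print(v,*g[v,230:256].astype(int))
print(proj("side",(.506,.0145+.0215,.044)))
E
```

```text
t 23.1 mean [ 0.5065  0.0145  0.0613  0.0934  0.0311 -0.136 ] sd [0. 0. 0.] op 0.5295354304478294
pred rim near (np.float64(240.36815306075448), np.float64(213.40725834049286))
203 66 56 56 60 83 110 135 153 161 157 151 150 149 149 149 148 146 138 124 102 74 58 53 53 56 61
204 69 57 56 64 86 114 136 150 153 153 151 150 151 151 151 151 150 145 136 114 83 61 54 53 57 62
205 74 61 56 62 87 119 139 150 153 154 155 155 157 156 155 153 152 149 140 122 91 61 53 55 58 61
206 77 63 56 63 88 117 139 150 157 160 163 166 167 165 162 160 156 152 144 126 96 65 56 53 58 62
207 78 63 59 62 86 116 138 153 162 172 178 180 182 177 172 168 162 157 147 128 98 70 60 58 61 64
208 80 68 63 66 89 118 142 156 169 182 187 188 187 183 178 172 166 159 149 130 104 82 74 69 66 65
209 88 80 77 81 97 121 141 157 172 180 184 186 185 181 176 171 167 160 149 133 114 102 98 90 76 68
210 98 102 103 103 109 124 139 156 167 176 178 179 178 176 174 168 164 157 145 131 122 118 116 107 89 72
211 110 119 123 121 120 123 128 142 159 168 173 174 173 172 168 163 155 143 130 121 122 125 123 114 97 78
212 115 128 130 129 125 116 11
[... 504 characters left out ...]
119 113 108 104 105 107 114 126 135 138 138 136 134 130 113 86 70
218 73 91 112 125 132 136 137 140 142 142 142 137 135 135 136 138 144 148 150 144 138 129 116 93 75 67
219 71 79 97 116 132 140 144 149 152 155 155 153 153 152 152 152 150 152 147 139 128 113 95 78 70 67
220 69 72 84 99 117 130 139 145 150 152 155 155 154 154 152 149 144 141 133 120 105 90 77 68 70 70
221 70 71 74 81 93 107 117 125 132 139 142 142 143 141 138 132 125 118 108 96 83 75 68 68 70 73
222 73 74 76 74 76 83 88 96 106 112 116 117 116 116 113 105 97 90 85 75 70 67 68 70 72 75
223 76 76 76 75 73 73 74 77 80 83 85 87 86 86 83 79 76 73 69 68 68 70 72 73 75 76
(np.float64(240.7976374581134), np.float64(216.26612023421288))
```

Call:
{"fn": "step_arm", "kwargs": {"increments": [[[0, 0, -0.2], [0, 0, 0]], [[0, 0, -0.2], [0, 0, 0]], [[0, 0, -0.2], [0, 0, 0]], [[0, 0, -0.1], [0, 0, 0]], [[0, 0, -0.1], [0, 0, 0]], [[0, 0, 0], [0, 0, 0]], [[0, 0, 0], [0, 0, 0]], [[0, 0, 0], [0, 0, 0]], [[0, 0, 0], [0, 0, 0]], [[0, 0, 0], [0, 0, 0]]]}}

```text
clock: 24.1
tool_pos: [0.5065, 0.0145, 0.0533]
eef_rot: [0.662, 0.749, 0.0, 0.001]
contact_force: [-0.1, -0.7, 0.3]
opening: 0.526
finger_force: 19.2
```

```bash
python3 -c "
from h import *
st()"
```

```text
t 24.1 p [0.5065 0.0145 0.0533] z [ 0.0013 -0.0011 -1.    ] y [0.9925 0.1225 0.0011] q [ 0.1835  0.9001 -0.5071  2.0396  1.0022  0.47   -0.9746] F [-0.1469 -0.7181  0.2509] M [-0.0285 -0.0721 -0.0144] op 0.526 ff 19.2
```

Call:
{"fn": "step_arm", "kwargs": {"increments": [[[0, 0, -0.1], [0, 0, 0]], [[0, 0, -0.1], [0, 0, 0]], [[0, 0, -0.1], [0, 0, 0]], [[0, 0, -0.1], [0, 0, 0]], [[0, 0, -0.1], [0, 0, 0]], [[0, 0, -0.1], [0, 0, 0]], [[0, 0, 0], [0, 0, 0]], [[0, 0, 0], [0, 0, 0]], [[0, 0, 0], [0, 0, 0]], [[0, 0, 0], [0, 0, 0]]]}}

```text
clock: 25.1
tool_pos: [0.5064, 0.0144, 0.0472]
eef_rot: [0.662, 0.749, -0.0, 0.001]
contact_force: [-0.2, -0.4, -0.7]
opening: 0.528
finger_force: 19.2
```

```bash
python3 -c "
from h import *
st()"
```

```text
t 25.1 p [0.5064 0.0144 0.0472] z [ 0.001  -0.0012 -1.    ] y [0.9925 0.1224 0.0009] q [ 0.1758  0.9094 -0.4937  2.0412  1.0179  0.4566 -0.9889] F [-0.1601 -0.3797 -0.7271] M [-0.154  -0.0443  0.0493] op 0.528 ff 19.2
```

Call:
{"fn": "step_arm", "kwargs": {"increments": [[[0, 0, -0.07], [0, 0, 0]], [[0, 0, 0], [0, 0, 0]], [[0, 0, 0], [0, 0, 0]], [[0, 0, 0], [0, 0, 0]], [[0, 0, 0], [0, 0, 0]], [[0, 0, 0], [0, 0, 0]], [[0, 0, 0], [0, 0, 0]], [[0, 0, 0], [0, 0, 0]], [[0, 0, 0], [0, 0, 0]], [[0, 0, 0], [0, 0, 0]]], "fingers": 0.75}}

```text
clock: 26.1
tool_pos: [0.5065, 0.0145, 0.0465]
eef_rot: [0.662, 0.749, -0.0, 0.001]
contact_force: [-0.0, -0.3, 0.6]
opening: 0.75
finger_force: 0.0
```

Call:
{"fn": "step_arm", "kwargs": {"increments": [[[0, 0, 0.5], [0, 0, 0]], [[0, 0, 1], [0, 0, 0]], [[0, 0, 2], [0, 0, 0]], [[0, 0, 3], [0, 0, 0]], [[0, 0, 3], [0, 0, 0]], [[0, 0, 2.5], [0, 0, 0]], [[0, 0, 1], [0, 0, 0]], [[0, 0, 0], [0, 0, 0]], [[0, 0, 0], [0, 0, 0]], [[0, 0, 0], [0, 0, 0]]]}}

```text
clock: 27.1
tool_pos: [0.5057, 0.0142, 0.1754]
eef_rot: [0.662, 0.749, -0.001, 0.0]
contact_force: [-0.4, -0.5, 0.6]
opening: 0.748
finger_force: 0.0
```

```bash
python3 - <<'E'
from h import *
st()
p,d=r.snapshot("side"); e=cv2.resize(p[165:235,200:290,::-1],(720,560),interpolation=2); cv2.imwrite("pics/seat.png",e)
P=cloud("side",d); u,v=map(int,proj("side",(.5062,.0147,.065))); print(u,v,P[v-3:v+4:2,u-4:u+6:2,2])
E
```

```text
t 27.1 p [0.5057 0.0142 0.1754] z [-0.0012 -0.0016 -1.    ] y [ 0.9925  0.1226 -0.0013] q [ 0.3208  0.7219 -0.7316  1.9678  0.7215  0.7342 -0.7285] F [-0.3632 -0.5169  0.5524] M [-0.0042 -0.0877 -0.0283] op 0.748 ff 0.0
241 206 [[0.0093 0.0366 0.0345 0.0357 0.0343]
 [0.0098 0.0662 0.0638 0.0635 0.0647]
 [0.0637 0.066  0.0646 0.0629 0.0633]
 [0.0609 0.0633 0.0648 0.0614 0.0686]]
```

View pics/seat.png

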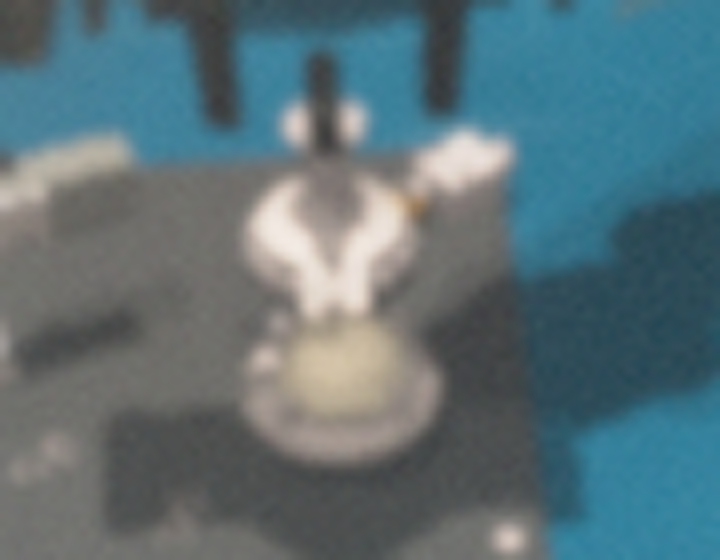

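The seat crop shows the cap base-up at (340,370) in the nest, and its top measures 64–65 mm, so it is fully seated. Next is the knob.

Call:
{"fn": "step_arm", "kwargs": {"increments": [[[0.25, -2, 0], [0, 0, 0]], [[0.25, -2, 0], [0, 0, 0]], [[0.25, -2, 0], [0, 0, 0]], [[0.25, -2, 0], [0, 0, 0]], [[0.2, -1.9, 0], [0, 0, 0]], [[0, 0, -1.5], [0, 0, 0]], [[0, 0, -2], [0, 0, 0]], [[0, 0, -1.5], [0, 0, 0]], [[0, 0, 0], [0, 0, 0]], [[0, 0, 0], [0, 0, 0]]]}}

```text
clock: 28.15
tool_pos: [0.5182, -0.0842, 0.1261]
eef_rot: [0.662, 0.749, -0.0, 0.0]
contact_force: [0.6, 0.1, 1.2]
opening: 0.749
finger_force: 0.0
```

```bash
python3 - <<'E'
from h import *
s=st()
p,g=avg(2); print("pred wing near end top",proj("side",(.5182-.0028,-.0847+.023,.108)),"ctr top",proj("side",(.5182,-.0847,.108)))
for v in range(164,190): print(v,*g[v,226:256].astype(int))
E
```

```text
t 28.15 p [ 0.5182 -0.0842  0.1261] z [-0.0002 -0.0007 -1.    ] y [ 0.9924  0.123  -0.0003] q [ 0.4717  0.814  -0.677   1.9511  0.818   0.675  -0.6041] F [0.6232 0.0982 1.1527] M [ 0.0219 -0.0743 -0.0175] op 0.749 ff 0.0
t 28.25 mean [ 0.5187 -0.0842  0.1268 -0.0336  0.9037  0.1861] sd [0.0001 0.     0.0002] op 0.7487296748261976
pred wing near end top (np.float64(239.45602148491437), np.float64(180.0106430884953)) ctr top (np.float64(239.1467952323312), np.float64(175.4765481545182))
164 66 65 68 71 73 74 74 73 75 73 70 74 70 74 71 72 71 71 73 73 72 70 72 69 68 59 61 56 64 72
165 64 66 66 70 73 76 76 76 75 75 73 71 73 72 72 73 73 74 73 71 72 74 74 71 68 60 58 61 65 78
166 67 65 64 72 75 79 78 77 79 78 76 74 73 74 76 75 75 76 77 77 76 76 77 79 74 64 59 61 68 84
167 67 62 64 72 78 81 82 82 82 81 80 80 76 76 77 78 81 79 82 84 87 86 90 91 85 69 61 60 67 84
168 65 65 67 71 82 86 87 87 89 90 87 86 84 87 86 87 87 88 91 97 98 98 101 102 95 75 61 59 69 88
169 70 65 69 79 91 100 102 101 98 100 98 97 97 94 94 96 101 102 104 110 113 111 111 111 100 78 64 62 69 90
170 72 66 68 82 100 109 110 109
[... 1646 characters left out ...]
 114 112 111 106 100 94 95 100 110 112 111 112 111 112 108 109 110 111 110 112 112
185 108 109 111 113 112 110 109 110 111 113 110 111 114 114 114 112 112 111 113 112 111 109 106 106 103 106 111 117 116 117
186 108 107 104 107 106 104 105 107 110 115 114 113 116 118 119 121 118 114 113 114 111 108 104 104 100 104 114 118 121 119
187 105 104 103 103 101 102 102 106 113 122 122 118 118 122 123 119 118 114 117 116 115 109 104 103 101 106 114 116 118 119
188 105 101 102 99 102 101 104 112 124 130 127 125 121 122 123 121 121 117 119 121 119 112 111 104 102 109 114 117 117 116
189 107 102 98 100 100 101 107 117 125 130 127 127 125 125 126 123 120 122 123 127 123 123 116 110 108 107 110 112 113 117
```

Call:
{"fn": "step_arm", "kwargs": {"increments": [[[0, 0, -1], [0, 0, 0]], [[0, 0, -1], [0, 0, 0]], [[0, 0, -1], [0, 0, 0]], [[0, 0, -1], [0, 0, 0]], [[0, 0, -0.4], [0, 0, 0]], [[0, 0, 0], [0, 0, 0]], [[0, 0, 0], [0, 0, 0]], [[0, 0, 0], [0, 0, 0]], [[0, 0, 0], [0, 0, 0]], [[0, 0, 0], [0, 0, 0]]]}}

```text
clock: 29.25
tool_pos: [0.5186, -0.0846, 0.0828]
eef_rot: [0.662, 0.749, 0.0, 0.001]
contact_force: [-0.2, 0.5, -0.4]
opening: 0.75
finger_force: 0.0
```

Call:
{"fn": "step_arm", "kwargs": {"increments": [[[0, 0, 0], [0, 0, 0]], [[0, 0, 0], [0, 0, 0]], [[0, 0, 0], [0, 0, 0]], [[0, 0, 0], [0, 0, 0]], [[0, 0, 0], [0, 0, 0]], [[0, 0, 0], [0, 0, 0]], [[0, 0, 0], [0, 0, 0]], [[0, 0, 0], [0, 0, 0]], [[0, 0, 0], [0, 0, 0]], [[0, 0, 0], [0, 0, 0]]], "fingers": 0, "grip_force": 45}}

```text
clock: 30.25
tool_pos: [0.5195, -0.0844, 0.0827]
eef_rot: [0.662, 0.749, 0.001, 0.001]
contact_force: [4.9, -0.3, -5.0]
opening: 0.327
finger_force: 45.0
```

```bash
python3 -c "
from h import *
st()"
```

```text
t 30.25 p [ 0.5195 -0.0844  0.0827] z [ 0.003  -0.0005 -1.    ] y [0.9925 0.1224 0.003 ] q [ 0.429   0.8763 -0.6038  1.9727  0.9111  0.5855 -0.6838] F [ 4.9035 -0.2625 -4.9936] M [ 0.0183 -1.135  -0.0384] op 0.327 ff 45.0
```

The opening (about 29 mm) is too wide for the 14 mm wing, so the tips are on the spindle collar below it. I open, rise and grip again.

Call:
{"fn": "step_arm", "kwargs": {"increments": [[[0, 0, 0], [0, 0, 0]], [[0, 0, 0], [0, 0, 0]], [[0, 0, 0], [0, 0, 0]], [[0, 0, 0], [0, 0, 0]], [[0, 0, 0.3], [0, 0, 0]], [[0, 0, 0.3], [0, 0, 0]], [[0, 0, 0], [0, 0, 0]], [[0, 0, 0], [0, 0, 0]], [[0, 0, 0], [0, 0, 0]], [[0, 0, 0], [0, 0, 0]]], "fingers": 0.6}}

```text
clock: 31.25
tool_pos: [0.5184, -0.0845, 0.0885]
eef_rot: [0.662, 0.749, -0.0, 0.001]
contact_force: [-0.0, 0.7, -0.5]
opening: 0.6
finger_force: 0.0
```

Call:
{"fn": "step_arm", "kwargs": {"increments": [[[0, 0, 0], [0, 0, 0]], [[0, 0, 0], [0, 0, 0]], [[0, 0, 0], [0, 0, 0]], [[0, 0, 0], [0, 0, 0]], [[0, 0, 0], [0, 0, 0]], [[0, 0, 0], [0, 0, 0]], [[0, 0, 0], [0, 0, 0]], [[0, 0, 0], [0, 0, 0]], [[0, 0, 0], [0, 0, 0]], [[0, 0, 0], [0, 0, 0]]], "fingers": 0, "grip_force": 45}}

```text
clock: 32.25
tool_pos: [0.5195, -0.0844, 0.0887]
eef_rot: [0.662, 0.749, 0.001, 0.001]
contact_force: [6.2, -0.1, -4.8]
opening: 0.159
finger_force: 45.0
```

```bash
python3 -c "
from h import *
st()"
```

```text
t 32.25 p [ 0.5195 -0.0844  0.0887] z [ 0.0031 -0.0005 -1.    ] y [0.9925 0.1225 0.003 ] q [ 0.435   0.8675 -0.6142  1.9702  0.8982  0.5975 -0.6726] F [ 6.2289 -0.1153 -4.7584] M [-0.016  -1.1172  0.0292] op 0.159 ff 45.0
```

Call:
{"fn": "step_arm", "kwargs": {"increments": [[[0.1, 0, 0], [0, 0, 0]], [[0, 0, 0], [0, 0, -3]], [[0, 0, 0], [0, 0, -4]], [[0, 0, 0], [0, 0, -4]], [[0, 0, 0], [0, 0, -4]], [[0, 0, 0], [0, 0, -4]], [[0, 0, 0], [0, 0, -3]], [[0, 0, 0], [0, 0, -2]], [[0, 0, 0], [0, 0, 0]], [[0, 0, 0], [0, 0, 0]]]}}

```text
clock: 33.25
tool_pos: [0.5213, -0.0845, 0.0887]
eef_rot: [0.804, 0.595, 0.001, 0.002]
contact_force: [6.6, -0.4, -5.9]
opening: 0.156
finger_force: 45.0
```

```bash
python3 -c "
from h import *
s=st();R=Ro.from_quat(s['eef_rot']).as_matrix();print(np.degrees(np.arctan2(R[1,1],R[0,1])))"
```

```text
t 33.25 p [ 0.5213 -0.0845  0.0887] z [ 0.0037 -0.001  -1.    ] y [ 0.9565 -0.2918  0.0039] q [ 0.375   0.8449 -0.5081  1.9689  0.7988  0.534  -0.9977] F [ 6.6273 -0.4445 -5.9025] M [-0.1034 -1.3417  0.0487] op 0.156 ff 45.0
-16.965257067503376
```

Call:
{"fn": "step_arm", "kwargs": {"increments": [[[0.1, 0, 0], [0, 0, -3]], [[0, 0, 0], [0, 0, -4]], [[0, 0, 0], [0, 0, -4]], [[0, 0, 0], [0, 0, -4]], [[0, 0, 0], [0, 0, -4]], [[0, 0, 0], [0, 0, -3]], [[0, 0, 0], [0, 0, -2]], [[0, 0, 0], [0, 0, 0]], [[0, 0, 0], [0, 0, 0]], [[0, 0, 0], [0, 0, 0]]]}}

```text
clock: 34.25
tool_pos: [0.5228, -0.0854, 0.0887]
eef_rot: [0.91, 0.415, 0.001, 0.002]
contact_force: [7.7, -2.1, -5.4]
opening: 0.152
finger_force: 45.0
```

```bash
python3 -c "
from h import *
s=st();R=Ro.from_quat(s['eef_rot']).as_matrix();print(np.degrees(np.arctan2(R[1,1],R[0,1])))
a=np.radians(90+6.9-48); X=np.array([.5205+.1*np.cos(a),-.0845+.1*np.sin(a),.065]); print(X)
for n in('top','side'):
  u,v=map(int,np.round(proj(n,X))); d=cloud(n,r.snapshot(n)[1]); print(n,d[v-2:v+3:2,u-2:u+5:2].reshape(-1,3)[:,2]) ; white(n,X,.06,w=12)
"
```

```text
t 34.25 p [ 0.5228 -0.0854  0.0887] z [ 0.004 -0.002 -1.   ] y [ 0.7546 -0.6562  0.0044] q [ 0.3127  0.8272 -0.3993  1.9677  0.6772  0.4775 -1.3002] F [ 7.7338 -2.1338 -5.4454] M [-0.4777 -1.4877  0.0685] op 0.152 ff 45.0
-41.00958628885914
[ 0.5862 -0.0091  0.065 ]
top [0.0636 0.0632 0.0697 0.0676 0.0672 0.0636 0.0651 0.0648 0.0671 0.0605
 0.0631 0.0675]
top [249 154  24  20 382] [260.7775 164.1728] [ 0.583  -0.0079  0.06  ]
side [0.063  0.0629 0.0589 0.0634 0.0577 0.0668 0.0649 0.0677 0.0585 0.0632
 0.0701 0.0662]
side [203 188   4   6  17] [204.1176 189.8824] [ 0.6317 -0.0673  0.06  ]
side [206 196  21  16 278] [216.7842 204.5755] [0.5827 0.0026 0.06  ]
```

Call:
{"fn": "step_arm", "kwargs": {"increments": [[[0, 0, 0], [0, 0, -3]], [[0, 0, 0], [0, 0, -4]], [[0, 0, 0], [0, 0, -4]], [[0, 0, 0], [0, 0, -4]], [[0, 0, 0], [0, 0, -4]], [[0, 0, 0], [0, 0, -3]], [[0, 0, 0], [0, 0, -2]], [[0, 0, 0], [0, 0, 0]], [[0, 0, 0], [0, 0, 0]], [[0, 0, 0], [0, 0, 0]]]}}

```text
clock: 35.45
tool_pos: [0.5239, -0.0867, 0.0887]
eef_rot: [0.976, 0.216, 0.002, 0.002]
contact_force: [9.4, -5.1, -8.9]
opening: 0.157
finger_force: 45.0
```

```bash
python3 -c "
from h import *
s=st();R=Ro.from_quat(s['eef_rot']).as_matrix();print(np.degrees(np.arctan2(R[1,1],R[0,1])))
a=np.radians(90+6.9-72); X=np.array([.5205+.1*np.cos(a),-.0845+.1*np.sin(a),.055]); print(X)
ims=[]
for n in('top','side'):
  u,v=map(int,np.round(proj(n,X))); p,d=white(n,X,.055,w=14); ims.append(cv2.resize(p[v-28:v+28,u-28:u+28,::-1],(400,400),interpolation=2))
cv2.imwrite('pics/end.png',np.hstack(ims))
"
```

```text
t 35.45 p [ 0.5239 -0.0867  0.0887] z [ 0.0054 -0.0032 -1.    ] y [ 0.4212 -0.9069  0.0052] q [ 0.2507  0.8145 -0.2915  1.9689  0.5355  0.4282 -1.5821] F [ 9.3708 -5.0651 -8.904 ] M [-1.1087 -1.9195  0.1616] op 0.157 ff 45.0
-65.08631126358961
[ 0.6112 -0.0424  0.055 ]
top [258 142  16  28 281] [265.6726 155.2989] [ 0.6172 -0.025   0.055 ]
side [195 182  28  28 552] [207.6467 196.6793] [ 0.6171 -0.0399  0.055 ]
```

View pics/end.png

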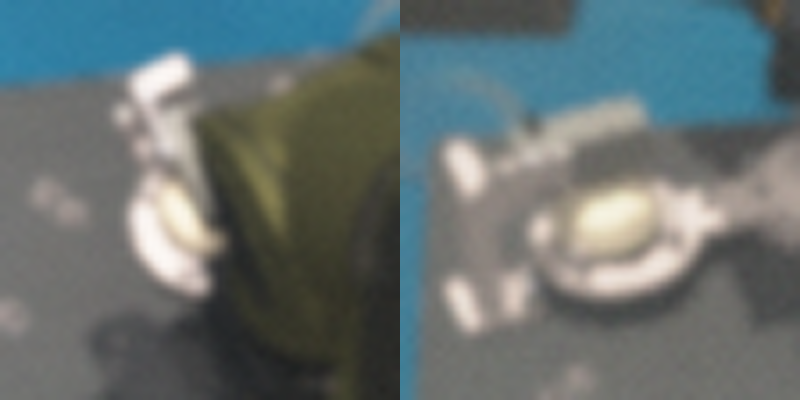

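The last picture shows the cap (crop 615,220) in the nest directly below the sensor head (585,130). The knob has turned 72° and the grip still holds it against the spring, so I hand in.

```bash
python3 -c "
from h import *
st(); print(r.finish_job())"
```

```text
t 35.55 p [ 0.5238 -0.0867  0.0887] z [ 0.0053 -0.0032 -1.    ] y [ 0.4212 -0.9069  0.0052] q [ 0.2507  0.8145 -0.2915  1.9689  0.5355  0.4282 -1.5822] F [ 9.9742 -6.6191 -7.6798] M [-0.9986 -1.8371  0.1296] op 0.156 ff 45.0
the job is handed in; nothing more can be done
None
```

The cap is seated mouth-down in the nest and the knob is gripped and held at the third stop (72° by the gripper's rotation), with the cap under the sensor head; handed in at 35.6 s.

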